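Clamp the specimen and index the viewing stage

TASK

Get the specimen ready for viewing: wind the red crank clockwise (seen from above) until it stops, so that the clamp foot presses firmly on the specimen block. Then pull the black spring plunger out of its hole, swing the index arm round until its pointer is at the green dot, and let the plunger snap fully into the hole there. Leave the specimen clamped where it sits and don't disturb the other things on the bench.

Things in the scene. Friction and masses are not known exactly. Their poses are not given: they have to be found in the camera images.
- stage: Indexing specimen stage, fixed. Origin: centre of its underside on the vertical swivel axis. Grey round foot 304 mm across, 10 thick; on it an aluminium cone (230 mm across below, 120 at the top, 62 high), flank sloping 30 deg. White camera on a post on the far side, within 240 mm of the axis, 120 high. The index arm starts in the middle hole, on the stage's -y side.
- swivel (a joint): Angle of the swivelling part about the stage axis, rad, counter-clockwise from above; 0 = middle hole, stops at +-0.85; about 0.7 deg play while pinned; friction 0.08 N m. It carries a 112 mm round table (top 72 mm above the bench), the white index arm and the clamp bridge (beam 150-166 mm up), with a 72 mm wide lamp hood reaching 95 mm out over the arm: tilt the tool for the plunger.
- plunger (a joint): Pull-out of the spring plunger along its axis, m: 0 = fully home, 0.018 = stop. The 8 mm round-nosed pin is 8 mm deep in the hole when home: free to swing above about 0.009; let go between holes it rides on the flank at about 0.008. Spring 3.5 N at home, 8 N at 0.013; it returns by itself and draws itself in if let go within about 1 mm of a hole's centre.
- hole (a point): Mouth of the middle plunger hole, fixed to the stage: 85 mm from the stage axis towards the stage's -y, 44.5 mm above the bench. Five black holes lie on this circle at -40, -20, 0, 20 and 40 degrees about the stage axis, each square to the sloping flank. A dot lies on the foot outside every hole but the middle one.
- knob_center (a point): Centre of the plunger's black grip knob (yellow end), a cylinder 24 mm across, 36 long, spinning freely on its axis. Its z is the pull direction: outward from the stage axis and up, 30 deg from vertical; y is level. When home: 60 mm along z from the hole mouth, 115 mm from the stage axis, 96 above the bench. A 21 mm bush begins 6 mm below the knob, the 30 mm wide arm below that.
- crank (a joint): Angle of the clamp crank about the stage axis, rad, clockwise from above; each radian lowers the clamp foot 2.3 mm; end stop at 6.6 (starts between 0 and 0.8). The sprung foot meets the specimen at about 4.4 and presses with about 13 N at the stop. Friction about 1.5 N at the knob; it stays where it is left.
- crank_grip (a point): Point on the crank's red upright knob, 40 mm from the stage axis, 205 mm above the bench. The knob is a cylinder 22 mm across, from 184 to 222 mm above the bench, and spins freely on its own vertical axis as it is carried round; the flat steel crank arm lies just below it (top 181 mm).
- foot: Clamp foot, black rubber pad 28 mm across on the stage axis; origin: centre of its underside, 112 mm above the bench when fully raised. Presses down on the specimen with a spring of 2.5 N/mm.
- specimen: Cream resin specimen block 44 x 36 x 30 mm (x, y, z), loose on the round table under the foot; origin: centre of its underside.
- pointer (a point): Point of the index arm's red pointer projected onto the circle of dots: 138 mm from the stage axis, straight out from the plunger, 14 mm above the bench. It swings with the index arm.
- green_dot: Green disc 16 mm across, 3 mm thick, on the stage's foot 138 mm from the stage axis, straight outside the hole that is wanted; origin: centre of its underside. The other holes' dots are white and 12 mm.
- slide_box: Bystander: blue slide box with clear lid, 130 x 85 x 48 mm, beside the stage; origin: centre of its underside.
- jar: Bystander: amber jar 52 mm across, 75 mm high; origin: centre of its underside.
- wash_bottle: Bystander: white bottle with red cap, 56 mm across, 140 mm high; origin: centre of its underside.
- marker: Bystander: marker pen 115 mm long lying along its x, 15 mm thick; origin: centre of its underside.
Mind the look-alikes: they are no part of the job. What is meant by the specimen is not blue or yellow, and is the smaller of those in its own colour.

How it is judged (in metres and radians):
On the way, in this order (a step that is already met when the one before it is completed fails the run):
1. the crank is wound up to its stop (past 6.0 rad) and the clamp foot presses on the specimen (more than 5 N) while the index arm is still in its starting hole (contact force between foot and specimen above 5 N and value of joint crank above 6 rad and value of joint plunger below 0.002 m and value of joint swivel between -0.05 and 0.05 rad), for 0.2 s.
2. the plunger is pulled out, with the specimen still clamped (contact force between foot and specimen above 5 N and value of joint crank above 6 rad and value of joint plunger above 0.0085 m), for 0.1 s.
At the end, for the whole second after the job is handed in: The pointer is within 6 mm of the green dot, the plunger home in that hole (within 2 mm), all at rest; the specimen sits flat (within 3.4 deg), its centre within 14 mm of the foot's; the foot presses on it with over 5 N and the crank is still wound up (past 6.0 rad) (contact force between foot and specimen above 5 N and value of joint crank above 6 rad and value of joint plunger below 0.002 m and horizontal distance between pointer and green_dot below 0.006 m and angle between specimen's own z axis and vertical below 0.06 rad and horizontal distance between specimen and foot below 0.014 m and linear speed of specimen below 0.02 m/s and velocity of joint swivel between -0.05 and 0.05 rad/s); the robot touches nothing.
It fails at once if the slide box, jar, wash bottle or marker is pushed more than 25 mm (distance of any of slide_box, jar, wash_bottle, marker from where it was at the start of the episode above 0.025 m).
It fails at once if the jar or the wash bottle is tipped (angle between any of jar, wash_bottle's own z axis and vertical above 0.4 rad).
It fails at once if the specimen is shifted more than 15 mm (distance of specimen from where it was at the start of the episode above 0.015 m).
It also fails if it takes over 58 s, if anything falls off the work surface, if the arm or the gripper's body presses on something with over 40 N, if the wrist force passes 120 N, or if a joint passes its speed limit or range.

ROBOT

A 6-joint arm with a two-finger parallel gripper is mounted at the origin on the work surface. World frame = base frame: x ahead of the robot, y to its left, z up, the work surface at z = 0. Lengths are in mm, angles in rad, forces in N, time in s.
With the tool pointing down it reaches from about 275 to 1000 mm from the base axis. Payload 8.4 kg.
Tool frame: the origin (TCP) lies at the very end of the fingers, on their centre line; the grasp point (between the pads) lies 19 mm behind it; z points along the fingers, x is the direction in which the jaws open and shut, and the axes are right-handed (so a half turn about z gives the same grasp; the last joint's range is limited). The gripper opens to 85 mm and grips with 20 to 120 N. Pads are 22 mm wide; open, the fingers measure 114 mm over their backs; the gripper's body (76 mm by 85 mm) begins 54 mm behind the grasp point. The pads swing forward as they close: fully open they stand 13 mm farther back than shut.
Start: joints at [-1.204, 0.353, 1.633, -0, 1.155, -0.002], TCP at [225.309, -582.978, 204.581] pointing down, gripper open.
Joint ranges: [-2.63, 2.63], [-0.92, 2.1], [0.06, 2.66], [-1.3, 4.44], [0, 2.69], [-3.02, 3.02]. Speed limits (rad/s): [2.22, 2.22, 2.79, 3.14, 3.14, 3.14].

INTERFACE

Orientations are given as [roll, pitch, yaw] about the fixed x, y, z axes, in that order (R = Rz(yaw) Ry(pitch) Rx(roll)).
In Python, from rig import r gives the robot as it stands.
- The arm moves only by the tool arm_command, never from a script. Its argument "targets" is a list of rows, each a list of 6 numbers: the shift along the tool's x, y, z in m, then the turn, a rotation vector about the tool's x, y, z in rad. A call has 1 to 20 rows; each row shifts and turns the commanded pose from where the row before left it, along the tool's axes as they then stand; what a row does not reach is not made up. A row lasts 1/12 s, in which the tool goes at most 41.7 mm and 7.16 degrees, less where a joint would pass 70% of its speed; a pose out of reach is approached as far as the arm can. A call is refused whole if a number of a shift passes 0.0417 or a number of a turn 0.125, either way. A call with a gripper value outside its range is refused whole. "fingers" is the finger opening in m, from 0 to 0.0854, set as the call begins (left out, the last holds). The fingers move at their own pace and stop on an object; "squeeze" is the grip in N (left out, the last holds). Time passes only in rows, so rows that do not move let the fingers close. It gives the time, the measured TCP pose, the force and the opening at its end, in the units of the state.
- r.sense(): the state, without advancing time (a new reading comes with each control period).
- r.grab_frame(name): name is "scene" or "side" or "wrist"; returns a dict with "image" (384x512x3 uint8, blue, green, red), "fx", "fy", "cx", "cy" (pixels), "k1" (the pictures are not rectified: a ray, as slopes to the right and down, at radius r is drawn at 1 + k1 r^2 times it, then the intrinsics apply), "xyz" and "orientation" of the camera in the world. Camera axes: x right, y down, z forward; pixel columns grow to the right and rows downward; lengths in mm; the calibration is good to about 2 mm. A picture is of the moment at which its call begins. There is no depth.
- r.sign_off(): hands the job in, once; it reports no verdict.
The state is a dict: "clock": time; "qpos": joint angles; "qvel": joint speeds; "joint_efforts": joint torques, N m; "eef_pos": TCP position; "tcp_rot": TCP orientation; "contact_force": force on the tool from outside, world axes, zero at the start; "wrist_torque": the same for the moment, N m; "opening": opening from 0.0 (shut) to 1.0 (fully open).
Only numpy, scipy, OpenCV 4.12 (cv2) and the standard library are available. Lean on these libraries where they do the work, as an engineer would, in place of code of your own. Each camera call takes 0.05 s, during which the arm holds its last target.

## Working session

There is one attempt and no reset: what is moved stays moved. The work goes in short steps, Python scripts to look and compute and a tool call to move; the robot and the scene stay as the last step left them, time stands still between calls to the robot, and variables do not carry over. Pictures are saved under pics/ and viewed, and the job is handed in when it is done.

Besides the shell and the picture viewer there is one more tool, called after "Emit:" as name(argument=value, ...) on one line, values as JSON. arm_command: Moves the arm, as the interface text tells. Its arguments: {"type":"object","properties":{"targets":{"type":"array"},"fingers":{"type":"number"},"squeeze":{"type":"number"}},"required":["targets"]}

```bash
ls; mkdir -p pics
python3 - <<'E'
from rig import r
import cv2
print(r.sense())
for n in ("scene","side","wrist"):
    f=r.grab_frame(n); cv2.imwrite(f"pics/{n}0.png",f["image"])
    print(n,{k:v for k,v in f.items() if k!="image"})
E
```

```text
pics
{'clock': 0.0, 'qpos': array([-1.20439372e+00,  3.53675449e-01,  1.63413877e+00,  2.31222500e-05,
        1.15518959e+00, -2.39664150e-03]), 'qvel': array([-0.00040301,  0.00035853, -0.00075461, -0.00108796, -0.00073855,
       -0.00016784]), 'joint_efforts': array([ 1.05173338e-03, -6.05251122e+01, -3.42070162e+01,  1.63199065e-04,
        9.29531758e-03, -2.27355406e-05]), 'eef_pos': array([ 225.13462187, -582.49136855,  203.84267046]), 'tcp_rot': array([-3.14156813e+00,  1.41110360e-03, -1.20200641e+00]), 'contact_force': array([ 0.45132022,  0.03186006, -0.4499518 ]), 'wrist_torque': array([-0.06262292,  0.02792543,  0.01708042]), 'opening': 1.0008831186721232}
scene {'fx': 487.7926644551032, 'fy': 487.7926644551032, 'cx': 260.66647100101846, 'cy': 187.58608316433, 'k1': -0.12390584420981052, 'xyz': array([1505.68281716,  270.01762592,  700.99531003]), 'orientation': array([-2.12204285, -0.02313163,  1.80513089])}
side {'fx': 363.9888532797619, 'fy': 363.9888532797619, 'cx': 258.09331366921424, 'cy': 193.79832188977161, 'k1': -0.08870012453770953, 'xyz': array([ 347.13289656, -556.74344985,  634.00687683]), 'orientation': array([-2.17559736,  0.01692258, -0.42208453])}
wrist {'fx': 293.6883283357186, 'fy': 293.6883283357186, 'cx': 256.86132492864505, 'cy': 201.70808431118837, 'k1': 0.002884209110772177, 'xyz': array([ 297.8271086 , -554.87782558,  373.24799873]), 'orientation': array([ 2.83683416e+00,  1.04847488e-03, -1.20226835e+00])}
```

View pics/scene0.png

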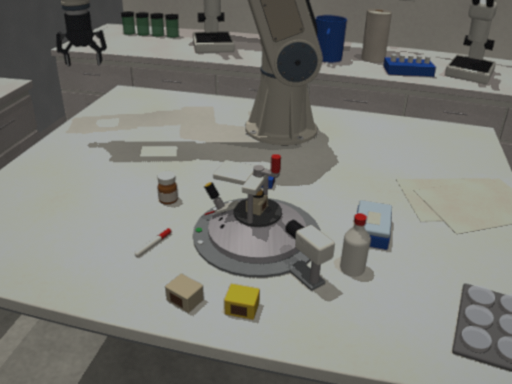

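View pics/side0.png

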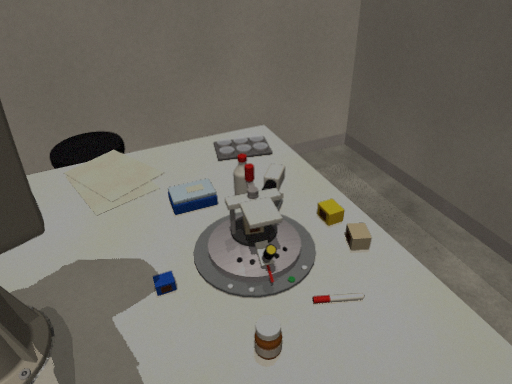

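View pics/wrist0.png

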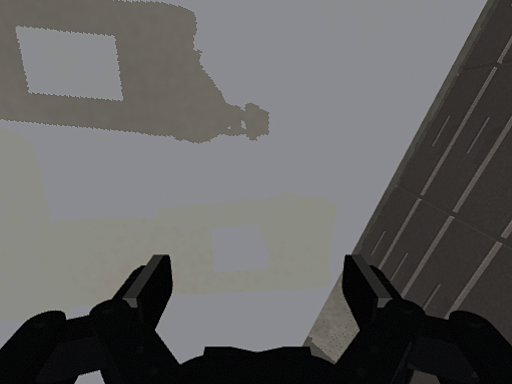

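```bash
cat > h.py <<'E'
import numpy as np, cv2
from scipy.spatial.transform import Rotation as R
def ray(f,uv):
    uv=np.atleast_2d(np.float64(uv))
    K=np.array([[f["fx"],0,f["cx"]],[0,f["fy"],f["cy"]],[0,0,1]])
    p=cv2.undistortPoints(uv[:,None,:],K,np.array([f["k1"],0,0,0.]))[:,0]
    d=np.c_[p,np.ones(len(p))]@R.from_euler("xyz",f["orientation"]).as_matrix().T
    return f["xyz"],d
def plane(f,uv,z):
    o,d=ray(f,uv); return o+d*((z-o[2])/d[:,2])[:,None]
def two(f1,u1,f2,u2):
    o1,d1=ray(f1,u1);o2,d2=ray(f2,u2);d1=d1[0];d2=d2[0]
    s=np.linalg.lstsq(np.c_[d1,-d2],o2-o1,rcond=None)[0]
    a=o1+s[0]*d1;b=o2+s[1]*d2
    return (a+b)/2,np.linalg.norm(a-b)
def proj(f,P):
    M=R.from_euler("xyz",f["orientation"]).as_matrix()
    K=np.array([[f["fx"],0,f["cx"]],[0,f["fy"],f["cy"]],[0,0,1]])
    P=np.atleast_2d(np.float64(P))
    return cv2.projectPoints(P,cv2.Rodrigues(M.T)[0],-M.T@f["xyz"],K,np.array([f["k1"],0,0,0.]))[0][:,0]
E
python3 - <<'E'
from rig import r
import cv2,pickle
F={n:r.grab_frame(n) for n in("scene","side")}
pickle.dump(F,open("F.pkl","wb"))
from h import *
c=F["scene"]["image"][130:290,140:420]; cv2.imwrite("pics/sc_z.png",cv2.resize(c,None,fx=2.8,fy=2.8,interpolation=cv2.INTER_CUBIC))
c=F["side"]["image"][140:310,180:350]; cv2.imwrite("pics/si_z.png",cv2.resize(c,None,fx=3.5,fy=3.5,interpolation=cv2.INTER_CUBIC))
for n in F:
    im=F[n]["image"].astype(int);b,g,rr=im[...,0],im[...,1],im[...,2]
    for nm,m in(("green",(g>rr+40)&(g>b+30)),("red",(rr>g+70)&(rr>b+70)),("yel",(rr>b+80)&(g>b+70))):
        k,l,s,c=cv2.connectedComponentsWithStats(m.astype(np.uint8))
        for i in range(1,k):
            if s[i,4]>5: print(n,nm,s[i],c[i].round(1), plane(F[n],c[i],13)[0].round(0))
E
```

```text
scene green [196 228   6   4  19] [198.4 229.4] [636. -72.  13.]
scene red [272 154   8   6  35] [275.7 156.5] [227.  28.  13.]
scene red [355 214  11   7  66] [359.9 217. ] [483. 296.  13.]
scene red [160 229  10   8  42] [164.7 232.5] [ 669. -144.   13.]
scene yel [225 284  34  22 540] [241.9 294.7] [820.  84.  13.]
side green [288 276   7   6  31] [291.1 278.7] [635. -71.  13.]
side red [238 154   8   8  42] [241.5 156.5] [748. 504.  13.]
side red [245 164   8  17  73] [248.6 170.4] [733. 406.  13.]
side red [268 268   5  14  32] [270.1 274.8] [597. -40.  13.]
side red [314 296  16   7  94] [321.4 298.7] [ 666. -149.   13.]
side yel [319 199  25  18 240] [331.  206.8] [866. 118.  13.]
side yel [267 245   9   9  60] [270.7 249.1] [636.  35.  13.]
```

```bash
sleep 1
```

```text
(no output)
```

View pics/sc_z.png

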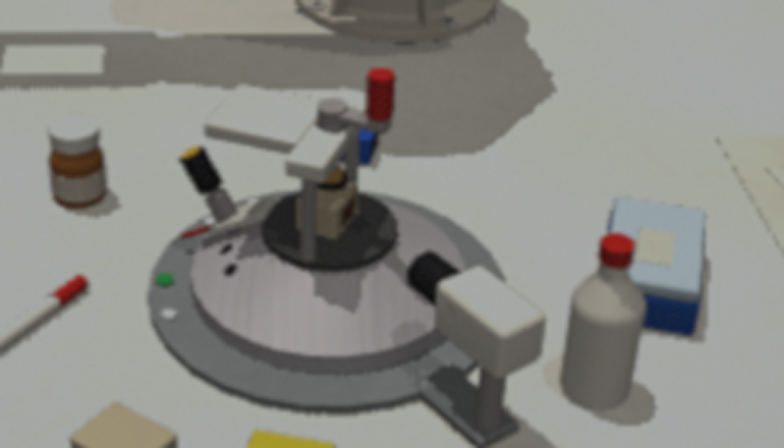

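View pics/si_z.png

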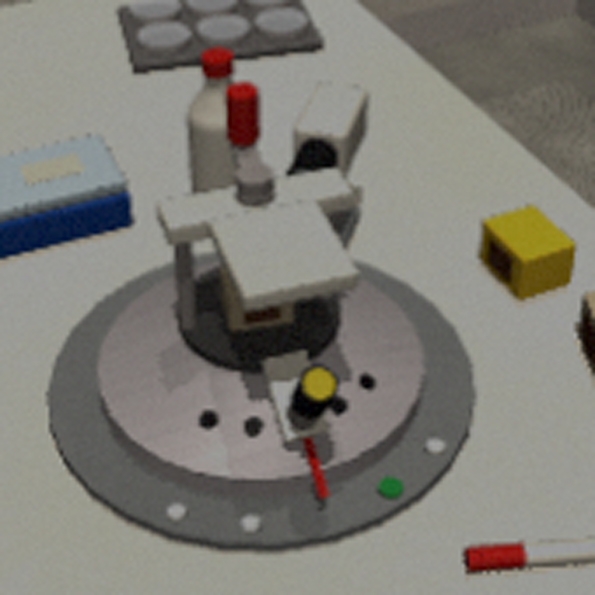

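Run:
```python
from h import *
import pickle
F=pickle.load(open("F.pkl","rb"))
from scipy.optimize import least_squares
def blob(n,u,v,w=5):
    im=cv2.cvtColor(F[n]["image"],cv2.COLOR_BGR2GRAY).astype(float)
    u0,v0=int(round(u)),int(round(v)); p=im[v0-w:v0+w+1,u0-w:u0+w+1]
    q=np.clip(p-np.median(p)-25,0,None); Y,X=np.mgrid[-w:w+1,-w:w+1]
    return np.array([u0+(q*X).sum()/q.sum(),v0+(q*Y).sum()/q.sum()])
pts=[]
for u in((230.3,286.3),(251.4,289.4),(304.3,267.3)):
    c=blob("side",*u); P=plane(F["side"],c,13)[0]; pts.append(P[:2]); print(c.round(1),P.round(1))
ws=blob("scene",200.4,242.1); print(ws,plane(F["scene"],ws,13))
g=plane(F["side"],[291.1,278.7],13)[0][:2]
# order along circle: side whites1, 2, (mid), green, white3
P=np.array([pts[0],pts[1],g,pts[2]]); angs=np.radians([-40,-20,20,40])
def res(x,s=1):
    a=x[2]+angs
    return (np.c_[x[0]+138*np.sin(a),x[1]-138*np.cos(a)]-P).ravel()
s=least_squares(res,[600,80,0]);print(s.x,np.degrees(s.x[2]),s.fun.round(1))
# disc outline in the two views: radial search from centre for gray->white edge at z~10
c=s.x[:2]
for n in F:
    im=cv2.GaussianBlur(cv2.cvtColor(F[n]["image"],cv2.COLOR_BGR2GRAY),(3,3),0).astype(float)
    E=[]
    for t in np.radians(np.arange(0,360,4)):
        rr=np.arange(135,172,1.); Q=np.c_[c[0]+rr*np.cos(t),c[1]+rr*np.sin(t),np.full(len(rr),10.)]
        uv=proj(F[n],Q).astype(np.float32)
        v=cv2.remap(im.astype(np.float32),uv[:,:1],uv[:,1:],cv2.INTER_LINEAR)[:,0]
        d=np.gradient(v); k=d.argmax()
        if v[:8].mean()<135 and d[k]>4: E.append(Q[k,:2])
    E=np.array(E); x=least_squares(lambda x:np.hypot(*(E-x[:2]).T)-x[2],[*c,152],loss="soft_l1",f_scale=2).x
    print(n,len(E),x.round(1))
# knob yellow end, crank knob
F1,F2=F["scene"],F["side"]
```

```text
[229.9 285.5] [503.1 -31.5  13. ]
[251.1 288.9] [541.8 -60.1  13. ]
[304.  266.8] [679.7 -51.6  13. ]
[199.74615385 241.34230769] [[678.25384915 -53.99705962  13.        ]]
[ 6.03394204e+02  6.33531420e+01 -1.14657053e-01] -6.569365249825093 [ 0.1 -0.  -0.2  0.   0.4  0.2 -0.3 -0.2]
scene 69 [608.9  64.2 153.6]
side 75 [601.5  59.3 152.9]
```

```bash
python3 - <<'E'
from h import *
import pickle
F=pickle.load(open("F.pkl","rb"));A,B=F["scene"],F["side"]
c=np.array([603.4,63.3]);
def pol(P): 
    d=P[:2]-c; return np.hypot(*d).round(1), np.degrees(np.arctan2(d[1],d[0])).round(1)
def masks(f,lo):
    im=f["image"].astype(int);b,g,rr=im[...,0],im[...,1],im[...,2]
    m=(rr>1.8*g)&(rr>1.8*b)&(rr>60)
    k,l,s,cc=cv2.connectedComponentsWithStats(m.astype(np.uint8))
    return [(s[i].tolist(),cc[i].round(1).tolist()) for i in range(1,k) if s[i,4]>15]
print(masks(A,0));print(masks(B,0))
u1=[x for x in masks(A,0) if abs(x[1][0]-275)<5][0][1]; u2=[x for x in masks(B,0) if abs(x[1][0]-248.6)<3][0][1]
P,e=two(A,u1,B,u2);print("crank",P.round(1),e.round(1),pol(P))
for z in(200,203):
  for f,u in((A,u1),(B,u2)): Q=plane(f,u,z)[0];print(z,Q.round(1),pol(Q))
P,e=two(A,[206.4,184.6],B,[270.7,249.1]);print("yellow",P.round(1),e.round(1),pol(P))
Q=plane(B,[270.7,249.1],111.6)[0];print(Q,pol(Q))
E
python3 -c "
import cv2,pickle
F=pickle.load(open('F.pkl','rb'))
cv2.imwrite('pics/si_y.png',cv2.resize(F['side']['image'][150:290,220:330],None,fx=5,fy=4.2))"
```

```text
[([272, 154, 9, 19, 148], [275.6, 162.9]), ([355, 214, 11, 12, 112], [359.7, 219.2]), ([160, 229, 11, 10, 55], [165.0, 233.0])]
[([237, 153, 10, 9, 68], [241.5, 157.2]), ([245, 164, 9, 18, 142], [248.6, 172.4]), ([267, 265, 7, 18, 53], [269.9, 273.8]), ([313, 295, 17, 8, 108], [321.0, 298.8]), ([255, 335, 27, 14, 130], [267.8, 342.7])]
crank [610.9 100.9 204.2] 0.1 (np.float64(38.3), np.float64(78.8))
200 [603.4  99.4 200. ] (np.float64(36.1), np.float64(90.0))
200 [613.4 107.3 200. ] (np.float64(45.2), np.float64(77.2))
203 [608.8 100.5 203. ] (np.float64(37.5), np.float64(81.7))
203 [611.6 102.8 203. ] (np.float64(40.3), np.float64(78.3))
yellow [590.  -62.3 112.8] 4.4 (np.float64(126.3), np.float64(-96.1))
[589.75769827 -58.64160362 111.6       ] (np.float64(122.7), np.float64(-96.4))
```

Emit:
arm_command(targets=[[0,0,-0.01,0,0,-0.12],[0,0,-0.01,0,0,-0.12],[0,0,-0.01,0,0,-0.12],[0,0,-0.01,0,0,-0.12],[0,0,-0.01,0,0,-0.12],[0,0,-0.01,0,0,-0.12],[0,0,-0.01,0,0,-0.12],[0,0,-0.01,0,0,-0.12],[0,0,-0.01,0,0,-0.12],[0,0,-0.01,0,0,-0.12]], fingers=0.06, squeeze=20)

```text
clock: 1.08
eef_pos: [225.3, -582.8, 304.9]
tcp_rot: [-3.141, 0.0, 0.004]
contact_force: [0.2, -0.7, 0.1]
opening: 0.701
```

Run:
```python
from h import *
import pickle
F=pickle.load(open("F.pkl","rb"));A,B=F["scene"],F["side"]
for z in(166,181,190,200): print(z,[ ((proj(A,[603.4,63.3,z])[0]-[140,130])*2.8).round(0),((proj(B,[603.4,63.3,z])[0]-[180,140])*3.5).round(0)])
```

```text
166 [array([333., 124.]), array([254., 194.])]
181 [array([333., 107.]), array([254., 175.])]
190 [array([333.,  97.]), array([253., 163.])]
200 [array([334.,  86.]), array([253., 150.])]
```

Emit:
arm_command(targets=[[0.0193,-0.0343,0,0,0,0],[0.0193,-0.0343,0,0,0,0],[0.0193,-0.0343,0,0,0,0],[0.0193,-0.0343,0,0,0,0],[0.0193,-0.0343,0,0,0,0],[0.0193,-0.0343,0,0,0,0],[0.0193,-0.0343,0,0,0,0],[0.0193,-0.0343,0,0,0,0],[0.0193,-0.0343,0,0,0,0],[0.0193,-0.0343,0,0,0,0],[0.0193,-0.0343,0,0,0,0],[0.0193,-0.0343,0,0,0,0],[0.0193,-0.0343,0,0,0,0],[0.0193,-0.0343,0,0,0,0],[0.0193,-0.0343,0,0,0,0],[0.0193,-0.0343,0,0,0,0],[0.0193,-0.0343,0,0,0,0],[0.0193,-0.0343,0,0,0,0],[0.0193,-0.0343,0,0,0,0],[0,0,0,0,0,0]])

```text
clock: 2.75
eef_pos: [595.8, 73.6, 304.1]
tcp_rot: [-3.139, -0.001, 0.002]
contact_force: [-0.9, -0.9, 0.1]
opening: 0.699
```

Run:
```python
from rig import r
from h import *
import pickle
f=r.grab_frame("wrist");pickle.dump(f,open("W.pkl","wb"));cv2.imwrite("pics/w1.png",f["image"]);cv2.imwrite("pics/s1.png",r.grab_frame("scene")["image"])
print(r.sense()["eef_pos"], proj(f,[610.7,102.6,222]))
```

```text
[593.40394467  69.23827308 303.94852239] [[272.816618   167.58514483]]
```

View pics/w1.png

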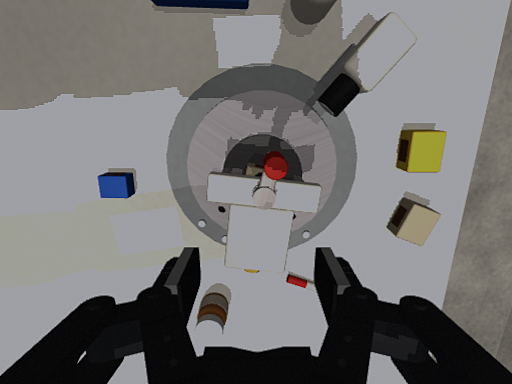

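View pics/s1.png

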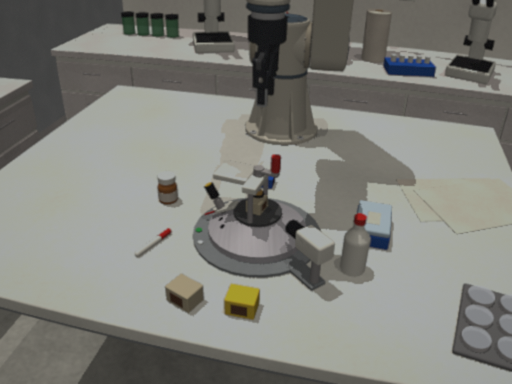

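Run:
```python
from rig import r
from h import *
import pickle
f=pickle.load(open("W.pkl","rb"))
im=f["image"].astype(int);b,g,rr=im[...,0],im[...,1],im[...,2]
m=(rr>120)&(g<60)&(b<60)
k,l,s,c=cv2.connectedComponentsWithStats(m.astype(np.uint8))
for i in range(1,k):
    if s[i,4]>20:print(s[i],c[i],plane(f,c[i],222)[0],plane(f,c[i],205)[0])
print(f["xyz"])
# hub at (264,197)
print(plane(f,[264,197],182), proj(f,[603.4,63.3,182]))
cv2.imwrite("pics/w1z.png",cv2.resize(f["image"][130:290,190:330],None,fx=3.6,fy=3.6))
print(r.sense()["eef_pos"],r.sense()["clock"])
```

```text
[265 165  21  15 183] [273.76502732 172.79234973] [611.60558167  98.01871537 222.        ] [612.62130668  94.49808904 205.        ]
[288 278  19  10  93] [296.92473118 282.20430108] [636.32734597 -11.05097819 222.        ] [639.01372319 -21.94233756 205.        ]
[596.57521572 150.11579065 473.5604322 ]
[[604.35837593  64.26744546 182.        ]] [[263.0668406  197.89528502]]
[593.40394467  69.23827308 303.94852239] 2.85
```

View pics/w1z.png

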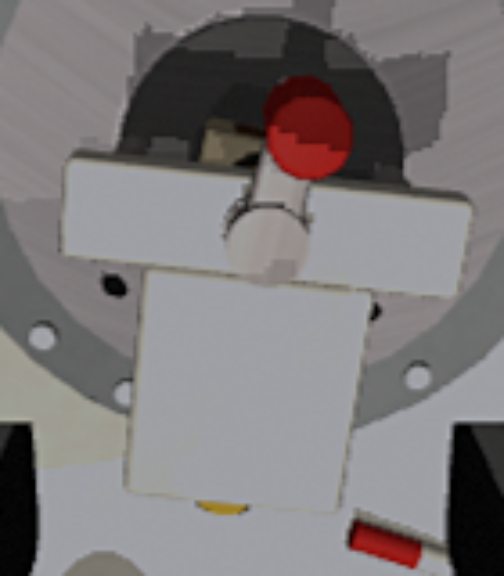

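Emit:
arm_command(targets=[[0.01,-0.0167,0,0,0,0],[0.01,-0.0167,0,0,0,0],[0,0,0.02,0,0,0],[0,0,0.025,0,0,0],[0,0,0,0,0,0],[0,0,0,0,0,0]])

```text
clock: 3.35
eef_pos: [612.1, 100.0, 258.8]
tcp_rot: [3.141, 0.003, -0.003]
contact_force: [0.6, -0.3, 0.2]
opening: 0.702
```

Run:
```python
from rig import r
from h import *
import pickle
print(r.sense()["eef_pos"])
f=r.grab_frame("wrist");pickle.dump(f,open("W.pkl","wb"));g=r.grab_frame("scene");s=r.grab_frame("side")
cv2.imwrite("pics/w2.png",np.hstack([cv2.resize(f["image"][90:290,170:350],(400,440)),cv2.resize(s["image"][90:240,180:320],(400,440))]))
cv2.imwrite("pics/s2.png",cv2.resize(g["image"][80:280,150:380],None,fx=3,fy=3))
P=[613,102.3,222];print(proj(f,P),f["xyz"])
```

```text
[612.08383961 100.03625976 258.82436791]
[[256.8090304  214.15068719]] [613.92372943 177.05001374 428.09077173]
```

View pics/w2.png

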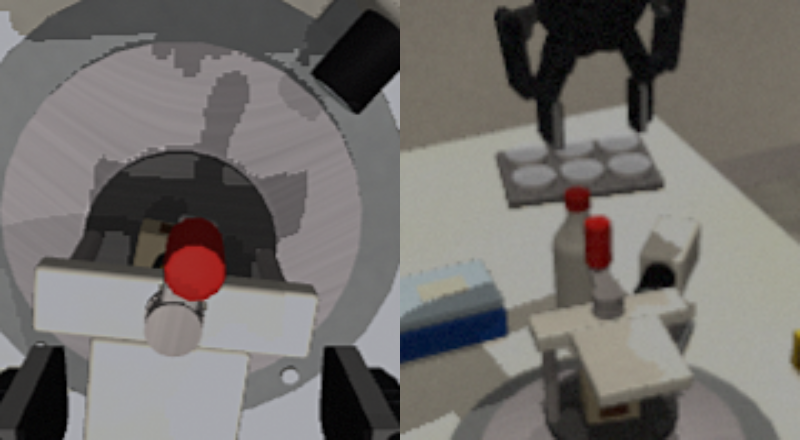

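View pics/s2.png

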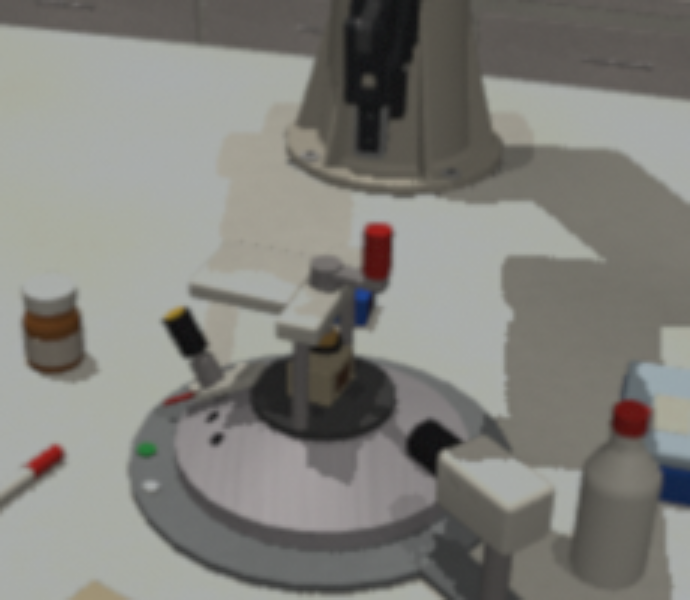

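Emit:
arm_command(targets=[[0.0015,-0.0023,0.02,0,0,0],[0,0,0.025,0,0,0],[0,0,0.022,0,0,0],[0,0,0,0,0,0],[0,0,0,0,0,0]])

```text
clock: 3.92
eef_pos: [614.8, 103.4, 193.1]
tcp_rot: [3.141, 0.001, -0.002]
contact_force: [0.1, -0.5, 0.9]
opening: 0.699
```

Emit:
arm_command(targets=[[0,0,0,0,0,0],[0,0,0,0,0,0],[0,0,0,0,0,0],[0,0,0,0,0,0]], fingers=0.015, squeeze=20)

```text
clock: 4.25
eef_pos: [615.4, 103.7, 194.3]
tcp_rot: [-3.141, -0.002, -0.002]
contact_force: [-5.0, -5.7, 20.0]
opening: 0.187
```

Run:
```python
from rig import r
from h import *
s=r.sense();print(s["eef_pos"],s["contact_force"],s["opening"]*85.4)
f=r.grab_frame("wrist");g=r.grab_frame("scene")
cv2.imwrite("pics/w3.png",np.hstack([cv2.resize(f["image"],(400,300)),cv2.resize(g["image"][100:250,190:340],(300,300))]))
```

```text
[615.36287576 103.66160645 194.26991899] [-5.03233424 -5.6594619  20.02836294] 16.00137539828023
```

View pics/w3.png

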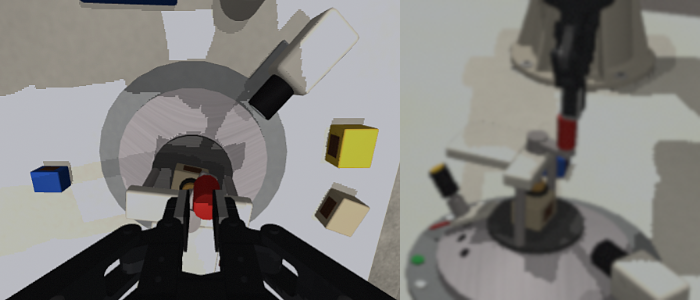

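Run:
```python
from rig import r
from h import *
s=r.sense();print(s["eef_pos"],s["contact_force"],s["opening"]*85.4,s["wrist_torque"])
f=r.grab_frame("wrist");g=r.grab_frame("side")
cv2.imwrite("pics/w4.png",np.hstack([cv2.resize(f["image"][170:330,190:330],(400,457)),cv2.resize(g["image"][110:230,190:300],(400,457))]))
```

```text
[615.5533363  102.74042041 194.92379426] [-3.82299777 -5.6302412  11.88683626] 14.970304834169088 [-0.88512428  0.62341126 -0.12071575]
```

View pics/w4.png

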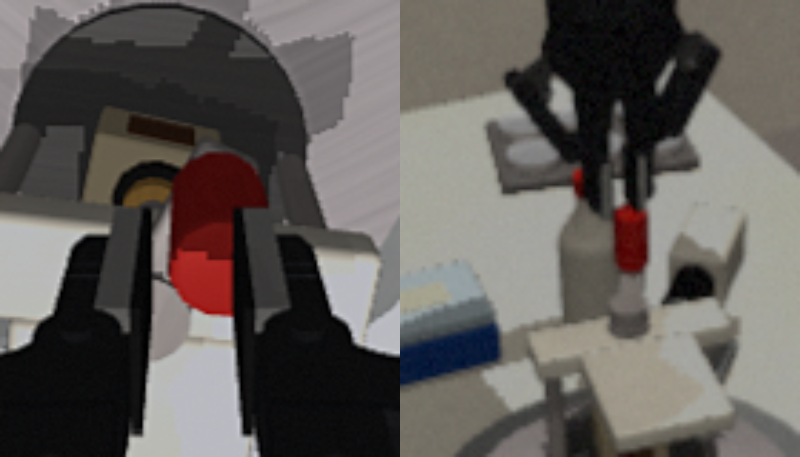

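Run:
```python
from rig import r
from h import *
f=r.grab_frame("wrist");g=r.grab_frame("side");c=r.grab_frame("scene")
s=r.sense();P=s["eef_pos"];print(P,s["tcp_rot"],s["contact_force"])
for q in (P,[613,102.3,222],[613,102.3,184]):
  print((proj(g,q)[0]-[190,110])*[400/110,457/120]+[400,0],(proj(f,q)[0]-[190,170])*[400/140,457/160],proj(c,q))
cv2.imwrite("pics/s4.png",cv2.resize(c["image"][90:230,210:330],(600,600)))
```

```text
[615.5717469  102.74486254 194.91740182] [ 3.14034676e+00 -2.27214492e-03 -1.96442874e-03] [-3.59848852 -4.94307029 12.55388682]
[619.326027   247.61944288] [186.36208484 193.05441769] [[275.84971104 167.85222355]]
[614.5264782  209.95553796] [172.3281896  255.01421067] [[276.39839842 156.00249052]]
[616.37637791 264.27032918] [175.45915219 175.22310627] [[275.69424368 171.70790414]]
```

View pics/s4.png

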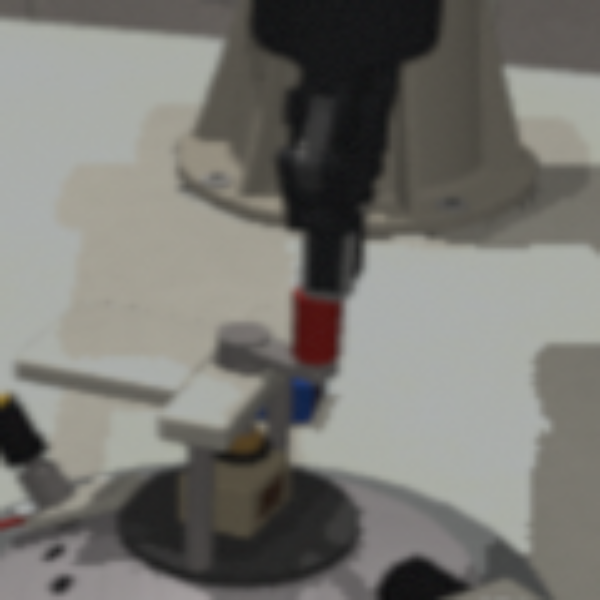

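Run:
```python
from h import *
import pickle
F=pickle.load(open("F.pkl","rb"))
A,B=F["scene"],F["side"]
print(two(A,[274,90+293/4.286],B,[190+220/400*110,110+212/457*120]))
for z in(250,258.8,270,280,290):print(z,proj(B,[612,100,z]))
for z in(195,210,220,225):print(z,proj(B,[615.5,102.7,z]),proj(A,[615.5,102.7,z]))
print(two(A,[150+368/3,80+153/3],B,[248.8,137.7]))
```

```text
(array([616.83286728,  99.46006257, 219.48696823]), np.float64(3.865888037329268))
250 [[248.59336883 154.69001642]]
258.8 [[248.46748289 151.1449981 ]]
270 [[248.30527674 146.57141628]]
280 [[248.15854515 142.42852497]]
290 [[248.00999382 138.22876342]]
195 [[250.29257349 175.00619232]] [[275.83754158 167.79958867]]
210 [[250.10167294 169.38509671]] [[276.11558113 161.59458344]]
220 [[249.97243479 165.57455656]] [[276.30290787 157.40674433]]
225 [[249.90721639 163.65004393]] [[276.39716462 155.29733298]]
(array([616.91015773,  97.05601411, 286.07196797]), np.float64(12.698400007148322))
```

Emit:
arm_command(targets=[[0,0,-0.02,0,0,0],[0,0,-0.02,0,0,0],[0,0,0,0,0,0],[0,0,0,0,0,0],[0,0,0,0,0,0]], fingers=0.05)

```text
clock: 5.02
eef_pos: [614.8, 103.6, 232.5]
tcp_rot: [-3.142, -0.0, -0.002]
contact_force: [0.3, -0.4, -0.1]
opening: 0.585
```

Run:
```python
from rig import r
from h import *
f=r.grab_frame("wrist");g=r.grab_frame("side");c=r.grab_frame("scene")
s=r.sense();P=s["eef_pos"];print(P,s["tcp_rot"],s["contact_force"])
cv2.imwrite("pics/w5.png",np.hstack([cv2.resize(f["image"][150:310,190:330],(400,457)),cv2.resize(g["image"][90:210,190:300],(400,457))]))
import pickle;pickle.dump((f,g,c),open("W5.pkl","wb"))
cv2.imwrite("pics/s5.png",cv2.resize(c["image"][80:220,210:330],(600,600)))
def top(f):
    im=f["image"].astype(int);b,gg,rr=im[...,0],im[...,1],im[...,2]
    m=(rr>1.8*gg)&(rr>1.8*b)&(rr>50)
    k,l,s,cc=cv2.connectedComponentsWithStats(m.astype(np.uint8))
    return [(s[i].tolist(),cc[i].round(1).tolist()) for i in range(1,k) if s[i,4]>25]
print(top(g));print(top(c));print(top(f))
```

```text
[614.33849005 103.54549828 231.64053549] [ 3.14133958e+00  1.46508115e-03 -1.98523792e-03] [-0.15099275 -0.91465825 -0.10701162]
[([237, 153, 10, 9, 66], [241.5, 157.2]), ([249, 164, 9, 17, 145], [253.0, 172.0]), ([266, 265, 7, 18, 51], [269.2, 273.5]), ([313, 295, 17, 8, 108], [321.0, 298.8]), ([255, 335, 27, 14, 116], [267.7, 342.9])]
[([269, 157, 9, 18, 145], [272.9, 165.2]), ([354, 214, 13, 12, 118], [359.9, 219.2]), ([160, 229, 11, 10, 55], [165.0, 233.0])]
[([252, 206, 31, 45, 1113], [266.4, 228.8]), ([279, 314, 23, 15, 200], [290.6, 321.4])]
```

View pics/w5.png

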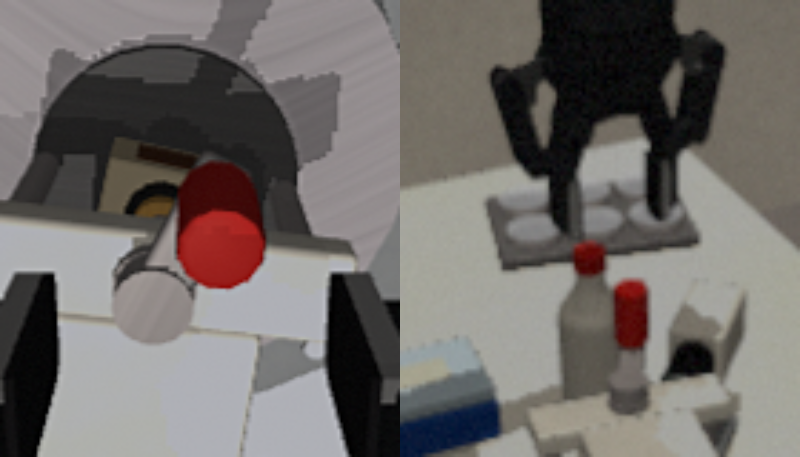

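View pics/s5.png

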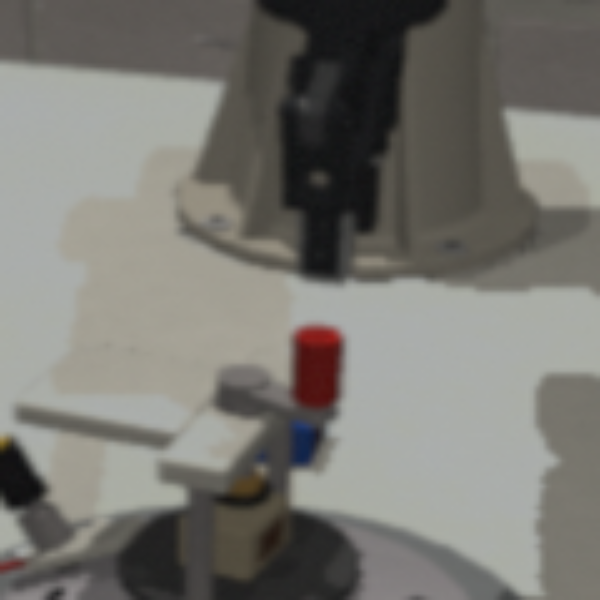

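Run:
```python
from h import *
import pickle
f,g,c=pickle.load(open("W5.pkl","rb"))
print("knob",two(c,[272.9,165.2],g,[253.0,172.0]))
print("tip",two(c,[274.4,144.9],g,[250.5,149.6]))
# wrist top: zoom circle centre (221,246)
u=[190+221*.35,150+246*160/457];print(u,plane(f,u,222))
u=[190+153*.35,150+303*160/457];print(u,plane(f,u,182))
```

```text
knob (array([620.80196529,  97.613254  , 203.88588201]), np.float64(1.3116186260527383))
tip (array([620.93746629, 101.73238975, 255.68552652]), np.float64(9.540148130208438))
[267.35, 236.12691466083152] [[622.77880585  99.90003547 222.        ]]
[243.55, 256.08315098468273] [[604.62294938  63.91403103 182.        ]]
```

Emit:
arm_command(targets=[[0.0074,0.0043,0.01,0,0,0],[0,0,0.014,0,0,0],[0,0,0.014,0,0,0],[0,0,0.014,0,0,0],[0,0,0.014,0,0,0],[0,0,0,0,0,0],[0,0,0,0,0,0]])

```text
clock: 5.75
eef_pos: [621.7, 99.0, 165.1]
tcp_rot: [3.141, 0.003, -0.002]
contact_force: [-0.2, -0.6, 0.3]
opening: 0.586
```

Run:
```python
from rig import r
from h import *
f=r.grab_frame("wrist");g=r.grab_frame("side");c=r.grab_frame("scene")
s=r.sense();P=s["eef_pos"];print(P,s["tcp_rot"],s["contact_force"])
cv2.imwrite("pics/w6.png",np.hstack([cv2.resize(f["image"][150:310,190:330],(400,457)),cv2.resize(g["image"][110:230,190:300],(400,457))]))
cv2.imwrite("pics/s6.png",cv2.resize(c["image"][80:220,210:330],(600,600)))
```

```text
[622.96967942  99.31485273 167.25906246] [-3.14141047e+00 -1.14671288e-03 -2.08108486e-03] [-0.09967759  1.42868006 -0.47631449]
```

View pics/w6.png

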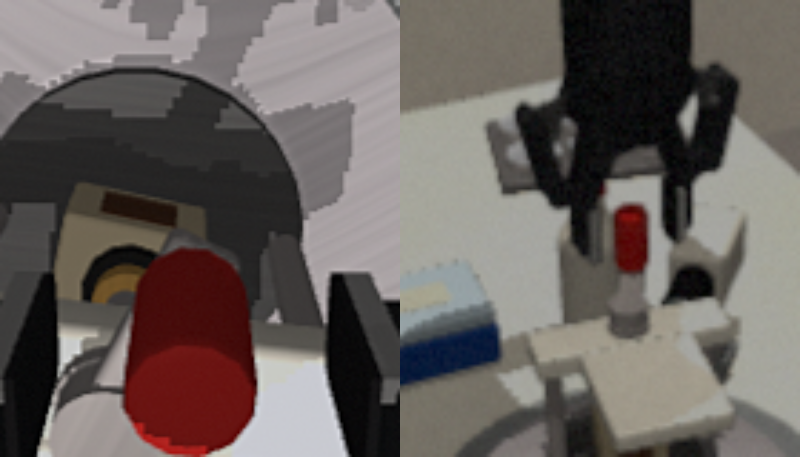

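View pics/s6.png

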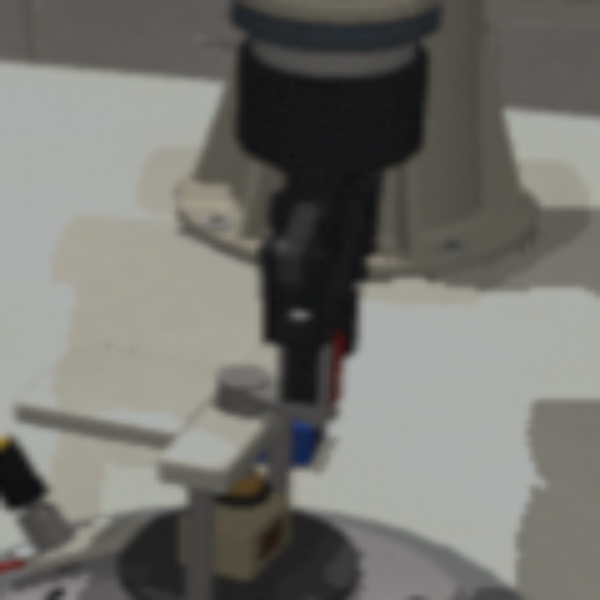

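Emit:
arm_command(targets=[[0,-0.005,0,0,0,0],[0,0,0,0,0,0]])

```text
clock: 6.07
eef_pos: [622.8, 105.1, 167.4]
tcp_rot: [-3.141, -0.001, -0.002]
contact_force: [0.4, 1.0, -0.0]
opening: 0.586
```

Emit:
arm_command(targets=[[0,0,0,0,0,0],[0,0,0,0,0,0],[0,0,0,0,0,0],[0,0,0,0,0,0]], fingers=0.015)

```text
clock: 6.4
eef_pos: [622.3, 104.4, 167.0]
tcp_rot: [-3.141, -0.0, -0.002]
contact_force: [-2.0, 0.3, 3.2]
opening: 0.24
```

Run:
```python
from rig import r
from h import *
f=r.grab_frame("wrist");g=r.grab_frame("side");c=r.grab_frame("scene")
s=r.sense();P=s["eef_pos"];print(P,s["tcp_rot"],s["contact_force"],s["wrist_torque"],s["opening"]*85.4)
cv2.imwrite("pics/w7.png",np.hstack([cv2.resize(f["image"][150:310,190:330],(400,457)),cv2.resize(g["image"][110:230,190:300],(400,457))]))
cv2.imwrite("pics/s7.png",cv2.resize(c["image"][80:220,210:330],(600,600)))
```

```text
[622.34438867 104.36449573 166.91771348] [-3.14143324e+00 -2.37757404e-04 -2.11696262e-03] [-1.6870875  -0.58092386  4.12759924] [ 0.00818413  0.23345026 -0.02249527] 21.03429303219198
```

View pics/w7.png

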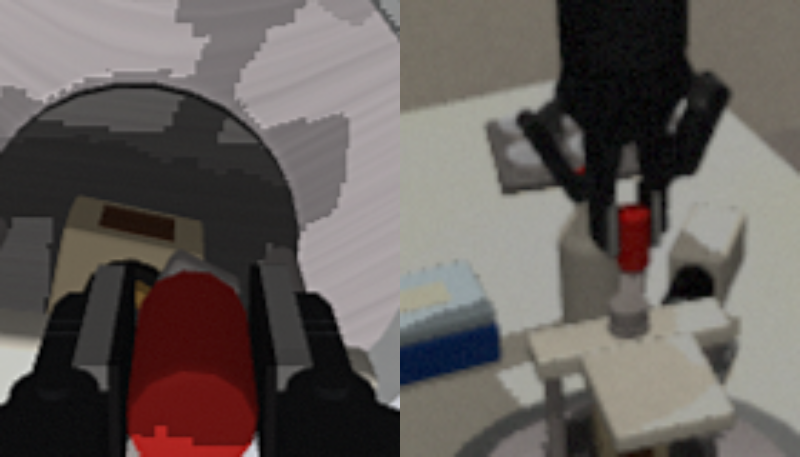

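View pics/s7.png

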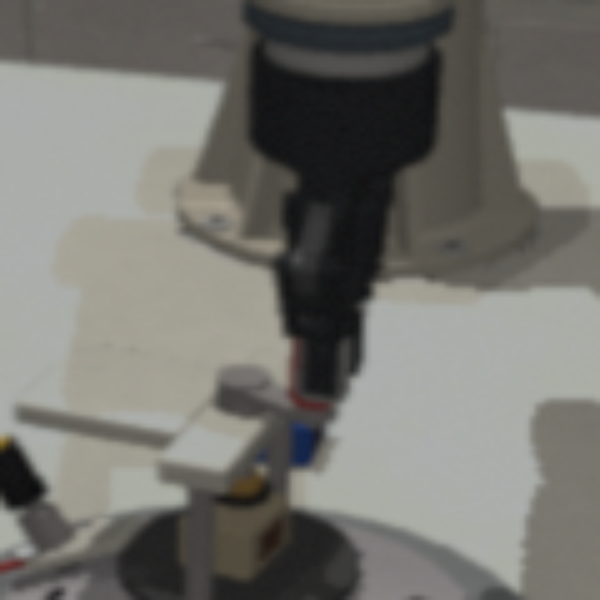

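Run:
```python
import numpy as np
for i in range(45):
    p=np.radians(59.7-8*i);print(f"[{.00558*np.sin(p):.4f}, {.00558*np.cos(p):.4f}, 0, 0, 0, 0]",end=", " if (i+1)%15 else "\n")
```

```text
[0.0048, 0.0028, 0, 0, 0, 0], [0.0044, 0.0035, 0, 0, 0, 0], [0.0039, 0.0040, 0, 0, 0, 0], [0.0033, 0.0045, 0, 0, 0, 0], [0.0026, 0.0049, 0, 0, 0, 0], [0.0019, 0.0053, 0, 0, 0, 0], [0.0011, 0.0055, 0, 0, 0, 0], [0.0004, 0.0056, 0, 0, 0, 0], [-0.0004, 0.0056, 0, 0, 0, 0], [-0.0012, 0.0055, 0, 0, 0, 0], [-0.0019, 0.0052, 0, 0, 0, 0], [-0.0026, 0.0049, 0, 0, 0, 0], [-0.0033, 0.0045, 0, 0, 0, 0], [-0.0039, 0.0040, 0, 0, 0, 0], [-0.0044, 0.0034, 0, 0, 0, 0]
[-0.0048, 0.0028, 0, 0, 0, 0], [-0.0052, 0.0021, 0, 0, 0, 0], [-0.0054, 0.0013, 0, 0, 0, 0], [-0.0056, 0.0006, 0, 0, 0, 0], [-0.0056, -0.0002, 0, 0, 0, 0], [-0.0055, -0.0010, 0, 0, 0, 0], [-0.0053, -0.0018, 0, 0, 0, 0], [-0.0050, -0.0025, 0, 0, 0, 0], [-0.0046, -0.0031, 0, 0, 0, 0], [-0.0041, -0.0038, 0, 0, 0, 0], [-0.0036, -0.0043, 0, 0, 0, 0], [-0.0029, -0.0047, 0, 0, 0, 0], [-0.0022, -0.0051, 0, 0, 0, 0], [-0.0015, -0.0054, 0, 0, 0, 0], [-0.0007, -0.0055, 0, 0, 0, 0]
[0.0000, -0.0056, 0, 0, 0, 0], [0.0008, -0.0055, 0, 0, 0, 0], [0.0016, -0.0054, 0, 0, 0, 0], [0.0023, -0.0051, 0, 0, 0, 0], [0.0030, -0.0047, 0, 0, 0, 0], [0.0036, -0.0043, 0, 0, 0, 0], [0.0042, -0.0037, 0, 0, 0, 0], [0.0046, -0.0031, 0, 0, 0, 0], [0.0050, -0.0024, 0, 0, 0, 0], [0.0053, -0.0017, 0, 0, 0, 0], [0.0055, -0.0009, 0, 0, 0, 0], [0.0056, -0.0002, 0, 0, 0, 0], [0.0055, 0.0006, 0, 0, 0, 0], [0.0054, 0.0014, 0, 0, 0, 0], [0.0052, 0.0021, 0, 0, 0, 0]
```

Emit:
arm_command(targets=[[0.0048,0.0038,0,0,0,0],[0.0044,0.0045,0,0,0,0],[0.0039,0.005,0,0,0,0],[0.0033,0.0045,0,0,0,0],[0.0026,0.0049,0,0,0,0],[0.0019,0.0053,0,0,0,0]])

```text
clock: 7.05
eef_pos: [643.0, 75.4, 166.8]
tcp_rot: [3.141, 0.001, -0.002]
contact_force: [-5.7, 0.8, 8.6]
opening: 0.249
```

```bash
cat > look.py <<'E'
import sys
from rig import r
from h import *
n=sys.argv[1]
s=r.sense();P=s["eef_pos"];print(s["clock"],P,s["contact_force"],s["wrist_torque"],s["opening"]*85.4)
f=r.grab_frame("wrist");g=r.grab_frame("side");c=r.grab_frame("scene")
cv2.imwrite(f"pics/a{n}.png",np.hstack([cv2.resize(f["image"][150:310,180:330],(390,416)),cv2.resize(g["image"][140:290,190:330],(390,416))]))
cv2.imwrite(f"pics/b{n}.png",cv2.resize(c["image"][110:260,185:345],(640,600)))
E
python3 look.py 8
```

```text
7.05 [643.01012762  75.41852811 166.78517258] [-5.68362512  0.82323315  8.59560591] [ 0.22829619  1.0946276  -0.06506623] 21.27160104071825
```

View pics/a8.png

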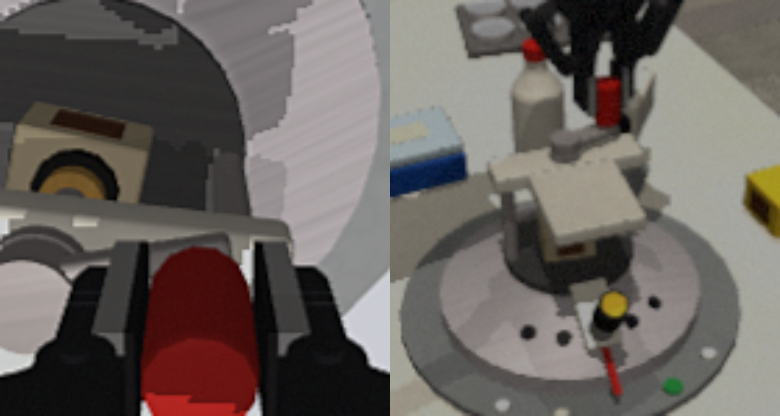

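View pics/b8.png

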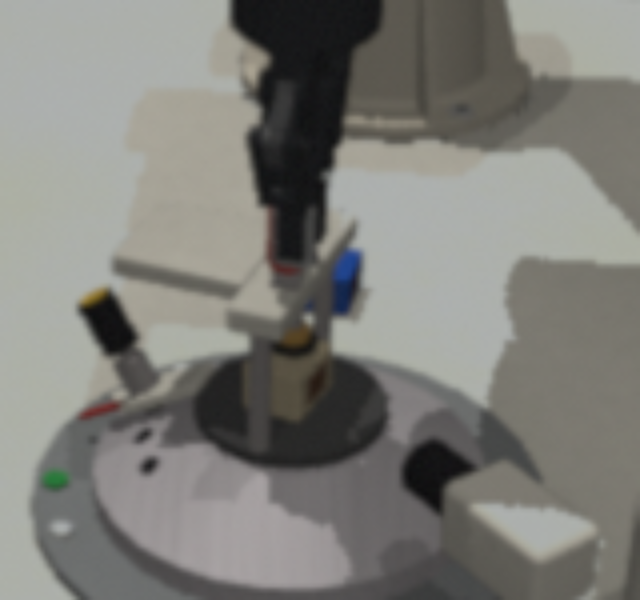

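Emit:
arm_command(targets=[[0.0003,0.0055,0,0,0,0],[0.0,0.0056,0,0,0,0],[-0.0006,0.0056,0,0,0,0],[-0.0012,0.0055,0,0,0,0],[-0.0019,0.0052,0,0,0,0],[-0.0026,0.0049,0,0,0,0],[-0.0033,0.0045,0,0,0,0],[-0.0039,0.004,0,0,0,0],[-0.0044,0.0034,0,0,0,0]])

```text
clock: 7.95
eef_pos: [623.7, 33.9, 166.6]
tcp_rot: [-3.138, 0.004, -0.003]
contact_force: [-7.0, 14.9, 9.4]
opening: 0.243
```

```bash
python3 look.py 9
```

```text
7.95 [623.72408779  33.86146232 166.59807231] [-7.03808901 14.89679494  9.44592527] [ 2.56419594  1.10699324 -0.00315698] 20.758348067241315
```

View pics/a9.png

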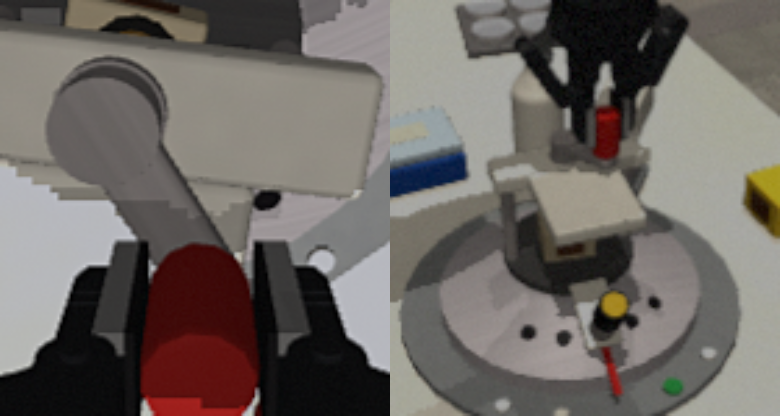

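View pics/b9.png

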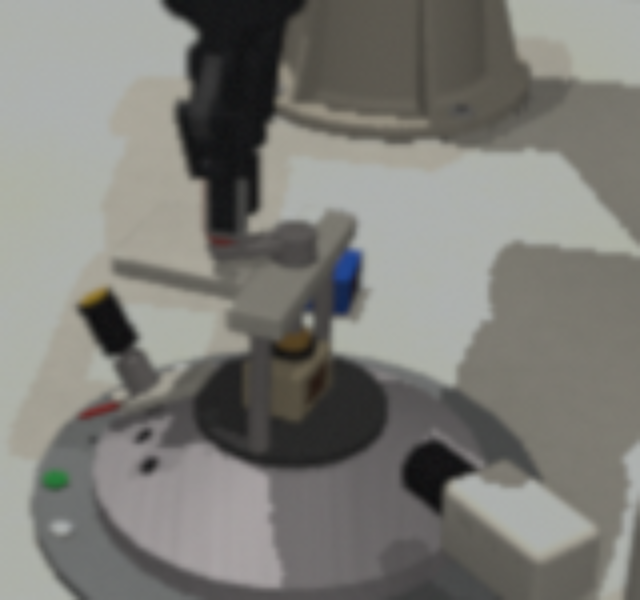

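Emit:
arm_command(targets=[[-0.0055,0.0018,0,0,0,0],[-0.0055,0.0012,0,0,0,0],[-0.0054,0.0008,0,0,0,0],[-0.0056,0.0001,0,0,0,0],[-0.0056,-0.0002,0,0,0,0],[-0.0055,-0.001,0,0,0,0],[-0.0053,-0.0018,0,0,0,0],[-0.005,-0.0025,0,0,0,0]])

```text
clock: 8.77
eef_pos: [583.6, 33.9, 166.9]
tcp_rot: [-3.141, -0.003, -0.003]
contact_force: [5.4, 5.1, 0.7]
opening: 0.247
```

```bash
python3 look.py 10
```

```text
8.7667 [583.58013429  33.90997092 166.939743  ] [5.43781173 5.07076441 0.65272729] [ 0.88244157 -1.00444821  0.04447514] 21.11870266557033
```

View pics/a10.png

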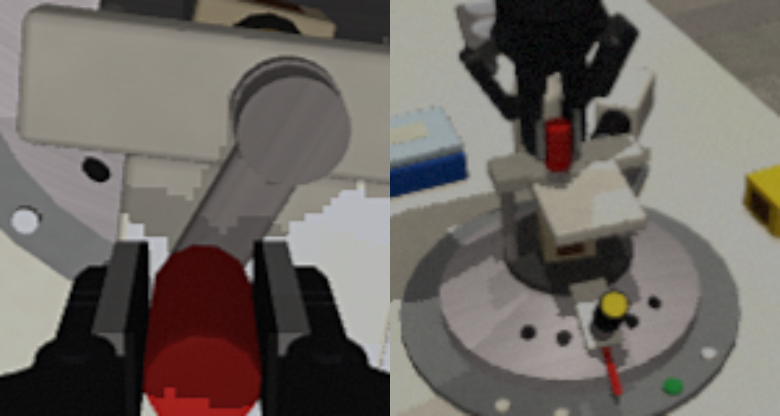

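Emit:
arm_command(targets=[[-0.0044,-0.0034,0,0,0,0],[-0.0039,-0.004,0,0,0,0],[-0.0034,-0.0043,0,0,0,0],[-0.0027,-0.0047,0,0,0,0],[-0.0022,-0.0051,0,0,0,0],[-0.0015,-0.0054,0,0,0,0],[-0.0007,-0.0055,0,0,0,0],[0,-0.0056,0,0,0,0],[0.0008,-0.0055,0,0,0,0],[0.0016,-0.0054,0,0,0,0],[0.0023,-0.0051,0,0,0,0]])

```text
clock: 9.83
eef_pos: [567.6, 87.6, 166.8]
tcp_rot: [3.14, 0.001, -0.002]
contact_force: [2.0, -3.4, 6.5]
opening: 0.242
```

```bash
python3 look.py 11
```

```text
9.8333 [567.59621064  87.58310154 166.8300931 ] [ 1.96001701 -3.38589012  6.52571739] [-0.71326739 -0.39926928 -0.01355357] 20.700736552873703
```

View pics/a11.png

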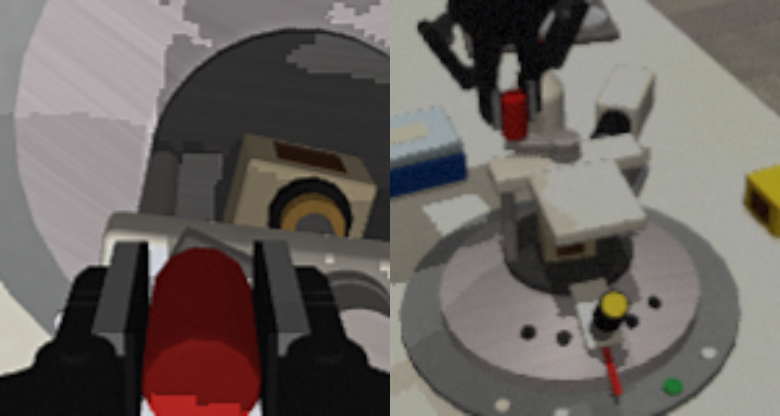

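View pics/b11.png

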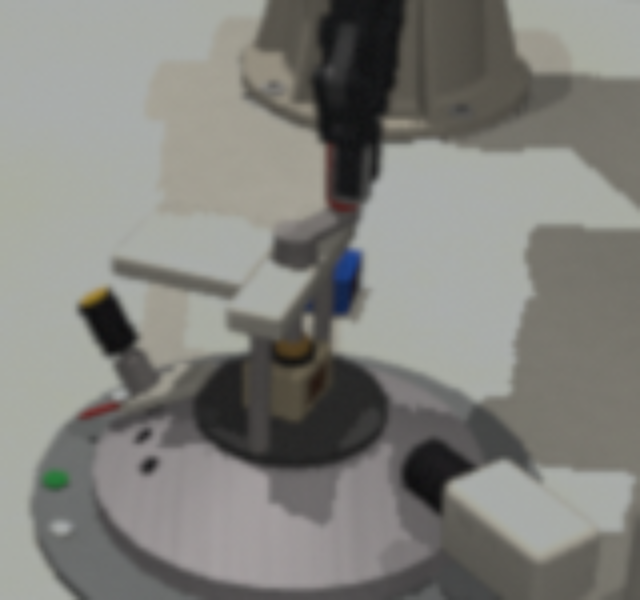

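Emit:
arm_command(targets=[[0.003,-0.0047,0,0,0,0],[0.0036,-0.0043,0,0,0,0],[0.0042,-0.0037,0,0,0,0],[0.0046,-0.0029,0,0,0,0],[0.005,-0.0022,0,0,0,0],[0.0053,-0.0014,0,0,0,0],[0.0055,-0.0006,0,0,0,0],[0.0056,0.0,0,0,0,0]])

```text
clock: 10.65
eef_pos: [603.6, 109.0, 166.9]
tcp_rot: [-3.14, 0.003, -0.002]
contact_force: [-2.8, 5.5, 9.1]
opening: 0.249
```

```bash
python3 look.py 12
```

```text
10.65 [603.55626078 108.98869345 166.86141601] [-2.79120714  5.45720495  9.14605388] [ 0.8547461   0.50561856 -0.03880819] 21.28756765203553
```

View pics/a12.png

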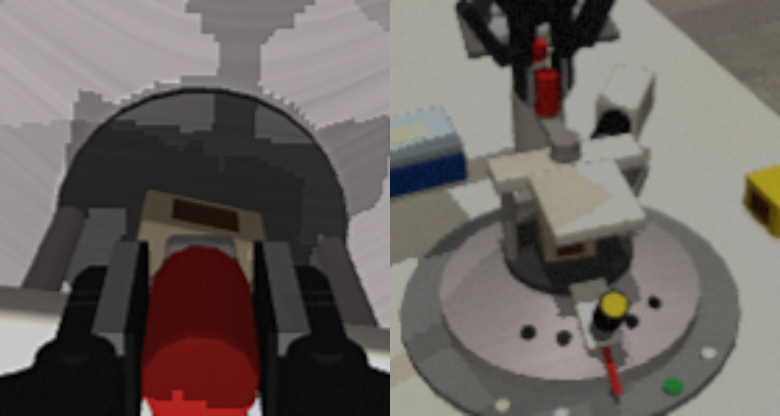

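Emit:
arm_command(targets=[[0.0028,0.0002,0,0,0,0],[0.0028,0.0004,0,0,0,0],[0.0027,0.0006,0,0,0,0],[0.0027,0.0008,0,0,0,0]])

```text
clock: 11.13
eef_pos: [615.1, 107.1, 166.9]
tcp_rot: [-3.14, 0.001, -0.002]
contact_force: [-0.6, 5.9, 7.5]
opening: 0.248
```

Emit:
arm_command(targets=[[0.0026,0.001,0,0,0,0],[0.0025,0.0012,0,0,0,0],[0.0025,0.0013,0,0,0,0]])

```text
clock: 11.38
eef_pos: [621.2, 104.6, 166.7]
tcp_rot: [-3.138, 0.005, -0.002]
contact_force: [-13.4, 15.4, 15.5]
opening: 0.251
```

Emit:
arm_command(targets=[[0.0022,0.0014,0,0,0,0],[0,0,0,0,0,0]])

```text
clock: 11.55
eef_pos: [621.3, 104.4, 166.7]
tcp_rot: [-3.136, 0.009, -0.003]
contact_force: [-15.0, 16.2, 17.0]
opening: 0.249
```

```bash
python3 look.py 13
```

```text
11.55 [621.30659323 104.43237932 166.69739918] [-15.01635693  16.22643348  16.98518067] [ 2.54921658  2.46436559 -0.10931357] 21.229358162864383
```

View pics/a13.png

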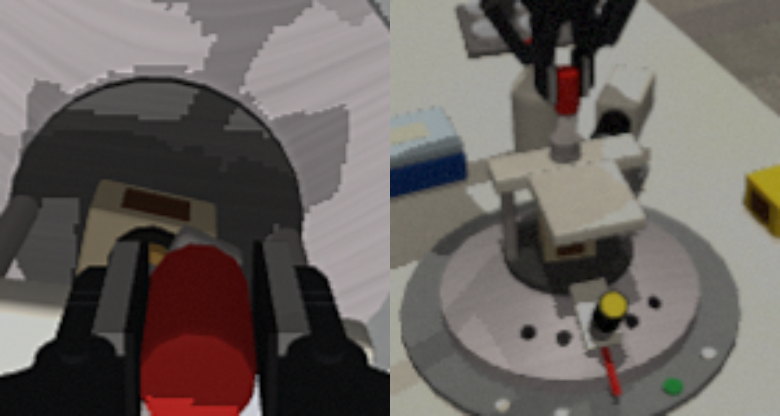

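View pics/b13.png

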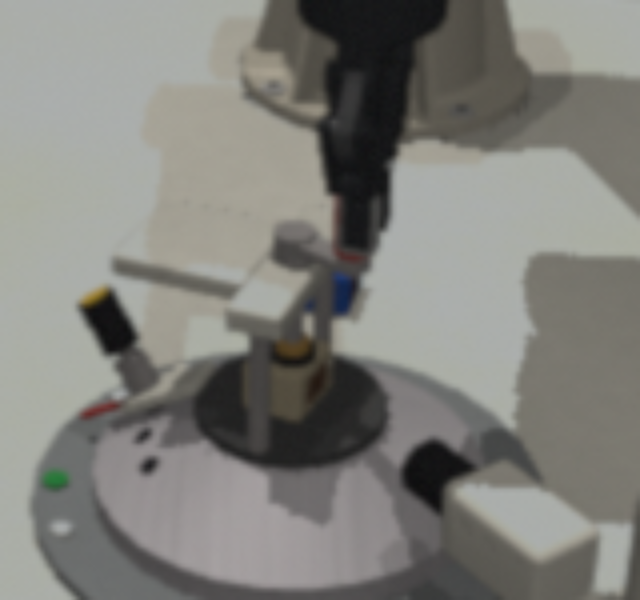

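Emit:
arm_command(targets=[[-0.001,0,0,0,0,0],[0,0,0,0,0,0],[0,0,0,0,0,0],[0,0,-0.01,0,0,0],[0,0,-0.02,0,0,0],[0,0,-0.03,0,0,0],[0,0,-0.03,0,0,0],[0,0,-0.03,0,0,0],[0,0,0,0,0,0]], fingers=0.05)

```text
clock: 12.45
eef_pos: [627.6, 100.7, 293.9]
tcp_rot: [-3.14, -0.009, -0.002]
contact_force: [0.7, 0.9, 1.6]
opening: 0.585
```

```bash
python3 look.py 14
python3 - <<'E'
from rig import r
from h import *
import pickle
F={n:r.grab_frame(n) for n in("scene","side","wrist")};pickle.dump(F,open("F2.pkl","wb"))
cv2.imwrite("pics/c14.png",np.hstack([cv2.resize(F["wrist"]["image"],(400,300)),cv2.resize(F["side"]["image"][140:310,180:350],(400,400))[:300]]))
E
```

```text
12.45 [627.57157195 100.71884794 293.85469497] [0.69120491 0.89599456 1.58790021] [-0.00234966 -0.02330388  0.05304623] 49.98286660892908
```

View pics/c14.png

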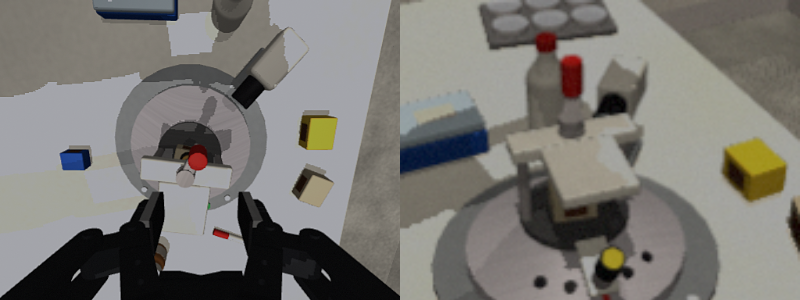

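View pics/b14.png

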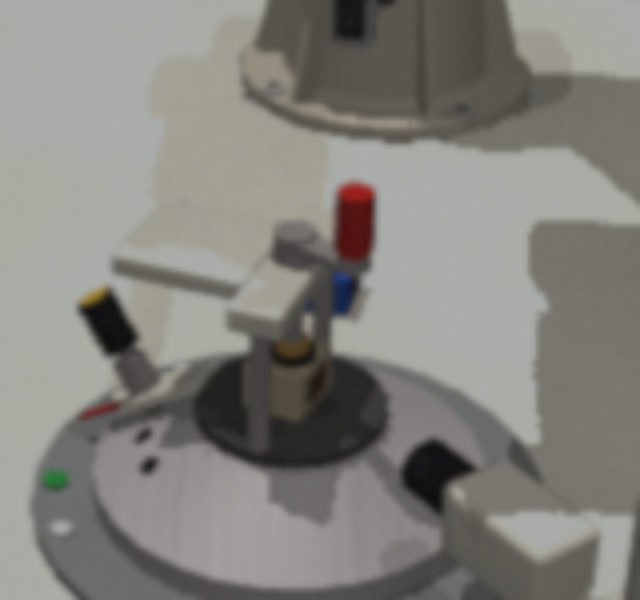

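Emit:
arm_command(targets=[[-0.0075,0.034,0,0,0,0],[-0.0075,0.034,0,0,0,0.115],[-0.0075,0.034,0,0.1047,0,0],[-0.0075,0.034,0,0.1047,0,0],[-0.0075,0.034,0,0.1047,0,0],[0,0,0,0.1047,0,0],[0,0,0,0.1047,0,0],[0,0,0,0,0,0],[0,0,0,0,0,0]])

```text
clock: 13.5
eef_pos: [574.6, -66.6, 274.1]
tcp_rot: [-2.619, 0.004, -0.12]
contact_force: [-0.3, 0.5, -0.1]
opening: 0.586
```

```bash
cat > goal.py <<'E'
from rig import r
from h import *
import sys
def tool():
    s=r.sense(); return s,R.from_euler("xyz",s["tcp_rot"])
def frame(swdeg):
    a=np.radians(-6.57+swdeg); u=np.array([np.sin(a),-np.cos(a),0]); v=np.array([np.cos(a),np.sin(a),0])
    p=.5*u+np.array([0,0,.8660254]); return u,v,p
def knob(swdeg,pull=0,c=(604,63.7)):
    u,v,p=frame(swdeg); return np.array([c[0],c[1],0])+115*u+[0,0,96]+pull*p
def rel(goalpos,x,z):
    s,T=tool(); M=T.as_matrix(); G=np.c_[x,np.cross(z,x),z]
    print("clock",s["clock"],"eef",s["eef_pos"].round(1),"F",s["contact_force"].round(1),"open",round(s["opening"]*85.4,1),"q",s["qpos"].round(2))
    print("shift tool mm",(M.T@(goalpos-s["eef_pos"])).round(1),"rotvec",R.from_matrix(M.T@G).as_rotvec().round(3))
E
python3 - <<'E'
from goal import *
u,v,p=frame(0);K=knob(0);print(K)
rel(K+39*p,v,-p)
rel(K-41*p,v,-p)
E
```

```text
[590.84204431 -50.54477319  96.        ]
clock 13.5 eef [574.6 -66.6 274.1] F [-0.3  0.5 -0.1] open 50.0 q [-0.43  0.31  1.65  0.5   1.38 -0.45]
shift tool mm [ 14.9  73.4 124.2] rotvec [ 0.001  0.    -0.007]
clock 13.5 eef [574.6 -66.6 274.1] F [-0.3  0.5 -0.1] open 50.0 q [-0.43  0.31  1.65  0.5   1.38 -0.45]
shift tool mm [ 14.9  73.4 204.2] rotvec [ 0.001  0.    -0.007]
```

Emit:
arm_command(targets=[[0.005,0.0245,0,0,0,0],[0.005,0.0245,0,0,0,-0.006],[0.005,0.0245,0,0,0,0],[0,0,0.04,0,0,0],[0,0,0.04,0,0,0],[0,0,0.04,0,0,0],[0,0,0.005,0,0,0],[0,0,0,0,0,0],[0,0,0,0,0,0]])

```text
clock: 14.25
eef_pos: [591.2, -67.3, 132.1]
tcp_rot: [-2.62, -0.004, -0.109]
contact_force: [0.8, -1.7, 0.5]
opening: 0.588
```

```bash
cat > look2.py <<'E'
import sys
from goal import *
n=sys.argv[1]
f=r.grab_frame("wrist");g=r.grab_frame("side");c=r.grab_frame("scene")
cv2.imwrite(f"pics/a{n}.png",np.hstack([cv2.resize(f["image"][100:340,130:380],(390,416)),cv2.resize(g["image"][140:310,190:350],(390,416))]))
cv2.imwrite(f"pics/b{n}.png",cv2.resize(c["image"][110:260,150:320],(680,600)))
E
python3 look2.py 20
python3 - <<'E'
from goal import *
u,v,p=frame(0);K=knob(0)
rel(K-41*p,v,-p)
E
```

```text
clock 14.4 eef [591.8 -68.9 133. ] F [-0.2  0.2 -0.8] open 49.9 q [-0.42  0.48  1.74  0.55  1.15 -0.59]
shift tool mm [-3.4  2.7 82.1] rotvec [ 0.002 -0.004  0.006]
```

View pics/a20.png

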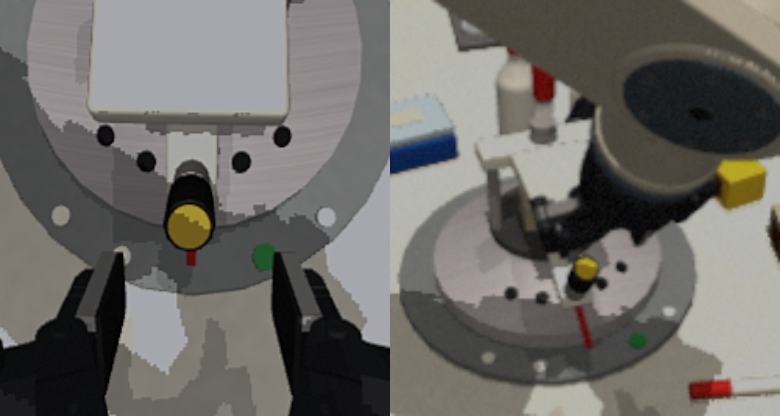

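View pics/b20.png

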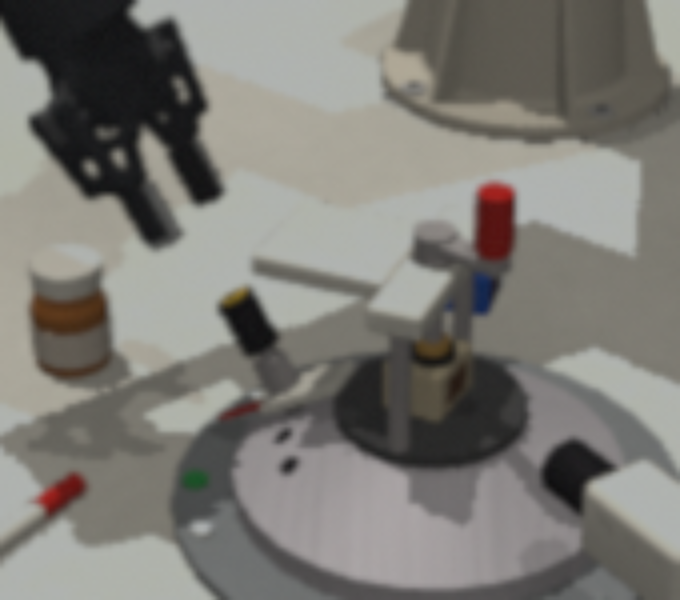

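Emit:
arm_command(targets=[[-0.0034,0.0027,0,0,0,0],[0,0,0.02,0,0,0],[0,0,0.02,0,0,0],[0,0,0.015,0,0,0],[0,0,0,0,0,0],[0,0,0,0,0,0]])

```text
clock: 14.9
eef_pos: [589.7, -43.0, 82.3]
tcp_rot: [-2.618, -0.003, -0.112]
contact_force: [0.3, 0.2, -0.1]
opening: 0.588
```

```bash
python3 look2.py 21
python3 - <<'E'
from goal import *
u,v,p=frame(0);K=knob(0)
rel(K-41*p,v,-p)
E
```

```text
clock 15.05 eef [590.7 -43.6  83.2] F [ 0.5 -0.3 -1.5] open 50.0 q [-0.38  0.54  1.78  0.59  1.05 -0.63]
shift tool mm [ 0.9 -0.5 26.5] rotvec [ 0.001 -0.003  0.004]
```

View pics/a21.png

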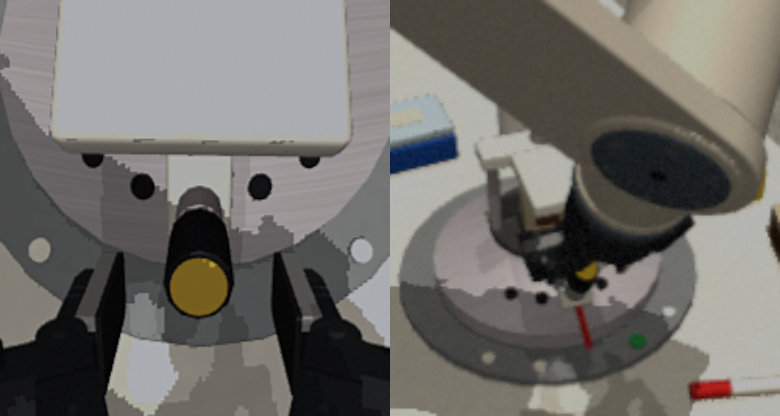

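View pics/b21.png

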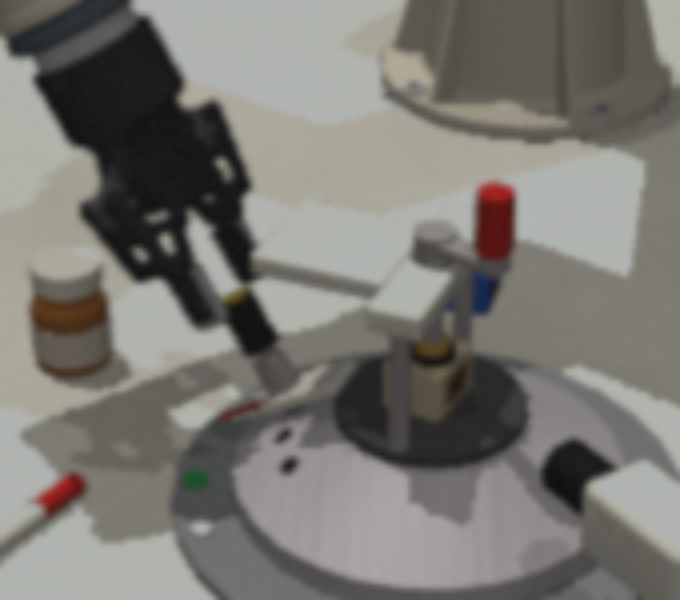

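Emit:
arm_command(targets=[[0.0007,0,0.01,0,0,0],[0,0,0.01,0,0,0],[0,0,0.006,0,0,0],[0,0,0,0,0,0],[0,0,0,0,0,0]])

```text
clock: 15.47
eef_pos: [591.6, -29.2, 58.8]
tcp_rot: [-2.618, -0.002, -0.111]
contact_force: [-0.3, 0.6, -0.0]
opening: 0.583
```

Emit:
arm_command(targets=[[0,0,0,0,0,0],[0,0,0,0,0,0],[0,0,0,0,0,0],[0,0,0,0,0,0]], fingers=0.015, squeeze=50)

```text
clock: 15.8
eef_pos: [592.4, -30.1, 59.8]
tcp_rot: [-2.618, -0.004, -0.112]
contact_force: [0.3, -0.8, 0.8]
opening: 0.265
```

```bash
python3 look2.py 22
python3 - <<'E'
from goal import *
u,v,p=frame(0);K=knob(0)
rel(K-41*p,v,-p)
E
```

```text
clock 15.95 eef [592.4 -30.   59.8] F [-0.9 -0.8  3.4] open 22.7 q [-0.36  0.57  1.8   0.61  1.01 -0.64]
shift tool mm [ 0.8 -0.3 -0.6] rotvec [ 0.    -0.002  0.004]
```

View pics/a22.png

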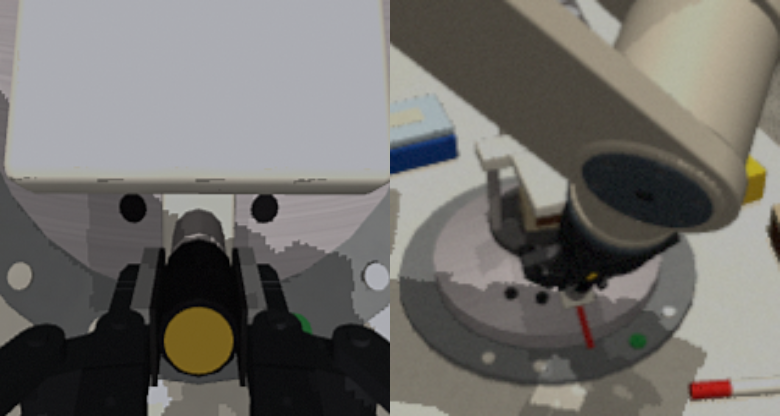

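View pics/b22.png

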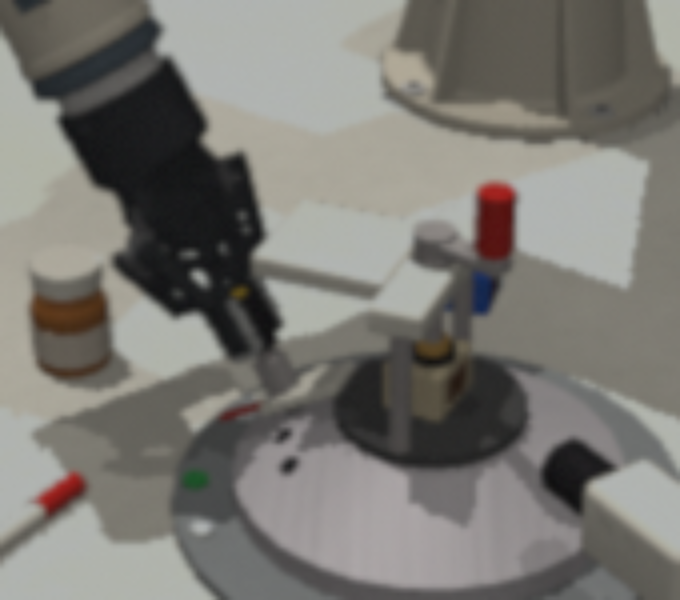

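Emit:
arm_command(targets=[[0,0,-0.003,0,0,0],[0,0,-0.004,0,0,0],[0,0,-0.004,0,0,0],[0,0,-0.003,0,0,0],[0,0,0,0,0,0],[0,0,0,0,0,0]])

```text
clock: 16.45
eef_pos: [591.0, -36.6, 71.5]
tcp_rot: [-2.618, -0.003, -0.112]
contact_force: [1.0, 4.3, -7.2]
opening: 0.267
```

```bash
python3 look2.py 23
python3 - <<'E'
from goal import *
u,v,p=frame(0);K=knob(0)
rel(K-41*p,v,-p); print(r.sense()["contact_force"]@p)
E
```

```text
clock 16.6 eef [591.  -36.6  71.3] F [ 1.   4.1 -7.1] open 23.0 q [-0.37  0.55  1.79  0.6   1.03 -0.63]
shift tool mm [ 1.4 -0.3 12.7] rotvec [-0.    -0.001  0.004]
-8.286126357040935
```

View pics/a23.png

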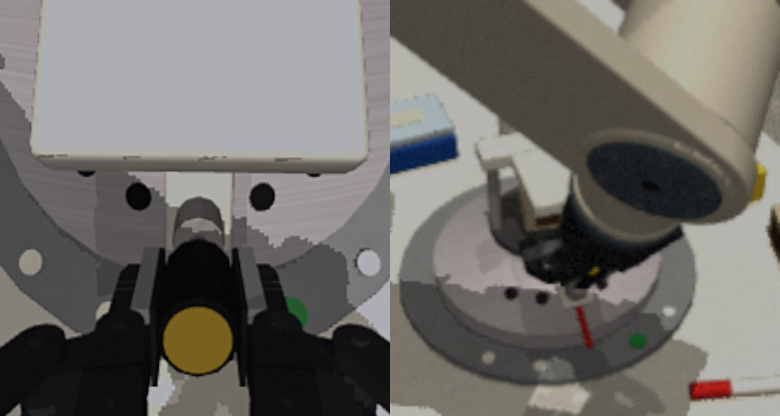

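View pics/b23.png

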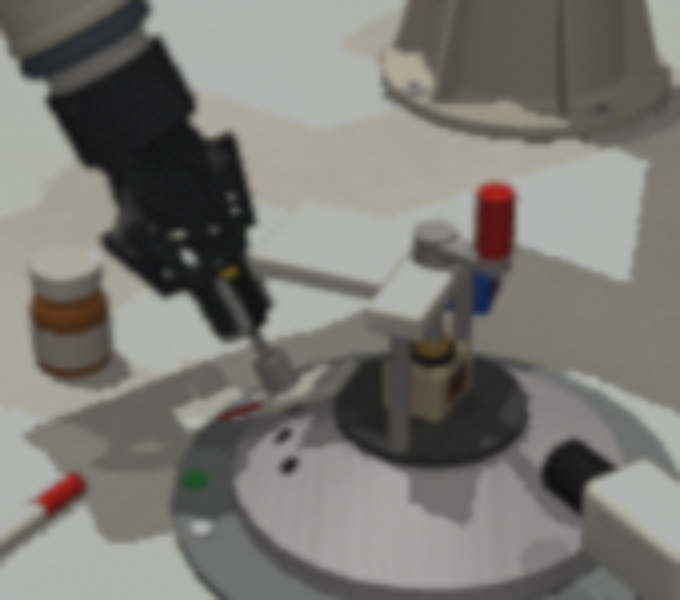

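Run:
```python
from goal import *
s,T=tool();M=T.as_matrix()
c=np.array([604,63.7,0]);d=s["eef_pos"]-c
Z=R.from_rotvec([0,0,np.radians(2)])
print((M.T@(Z.apply(d)-d)).round(2),(M.T@[0,0,np.radians(2)]).round(4))
print("goal eef",c+R.from_rotvec([0,0,np.radians(20)]).apply(d), s["tcp_rot"]+[0,0,np.radians(20)])
```

```text
[3.53 0.   0.01] [ 0.0001 -0.0175 -0.0302]
goal eef [626.08402617 -34.95399284  71.33332346] [-2.61793787e+00 -2.41708799e-03  2.37405946e-01]
```

Emit:
arm_command(targets=[[0.0035,0,0,0,-0.0175,-0.0302],[0.0035,0,0,0,-0.0175,-0.0302],[0.0035,0,0,0,-0.0175,-0.0302],[0.0036,0,0,0,-0.0175,-0.0302],[0.0035,0,0,0,-0.0175,-0.0302],[0.0035,0,0,0,-0.0175,-0.0302],[0.0036,0,0,0,-0.0175,-0.0302],[0.0035,0,0,0,-0.0175,-0.0302],[0.0035,0,0,0,-0.0175,-0.0302],[0.0036,0,0,0,-0.0175,-0.0302],[0,0,0,0,0,0],[0,0,0,0,0,0]])

```text
clock: 17.6
eef_pos: [627.0, -34.6, 71.4]
tcp_rot: [-2.619, -0.002, 0.24]
contact_force: [-0.5, 3.9, -6.6]
opening: 0.264
```

```bash
python3 look2.py 24
python3 - <<'E'
from goal import *
u,v,p=frame(20);K=knob(20)
rel(K-41*p,v,-p); F=r.sense()["contact_force"];print(F@p,F@u,F@v)
rel(np.array([626.1,-35,71.3]),v,-p)
E
```

```text
clock 17.75 eef [626.7 -34.7  71.4] F [-0.2  5.5 -7.5] open 22.6 q [-0.31  0.66  1.57  0.47  1.24 -0.78]
shift tool mm [ 0.7 -0.1 12.7] rotvec [0.    0.001 0.005]
-9.161646252029723 -5.375574261305084 1.0370906189936813
clock 17.75 eef [626.7 -34.7  71.4] F [-0.2  5.5 -7.5] open 22.6 q [-0.31  0.66  1.57  0.47  1.24 -0.78]
shift tool mm [-0.7  0.2  0. ] rotvec [0.    0.001 0.005]
```

View pics/a24.png

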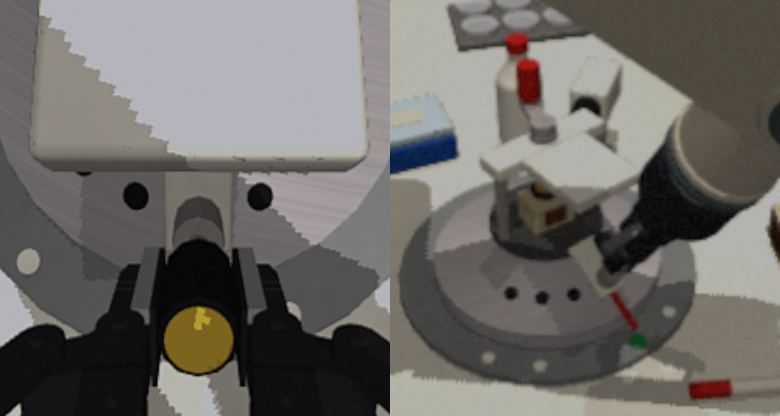

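View pics/b24.png

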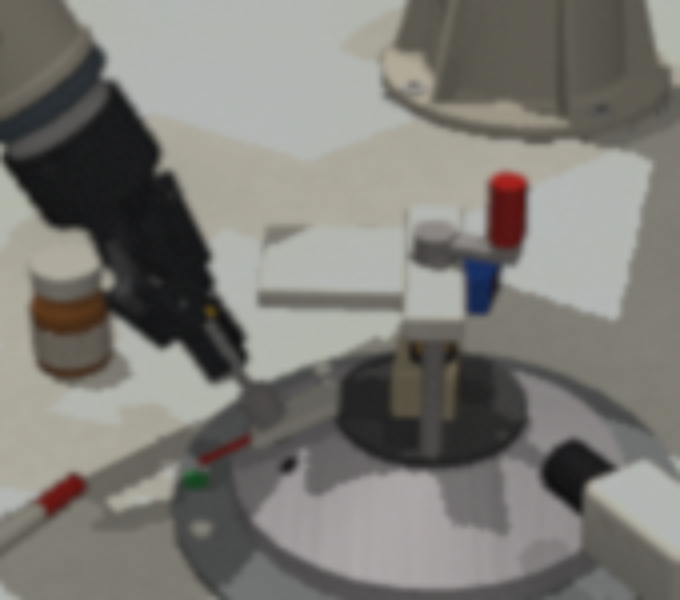

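Emit:
arm_command(targets=[[-0.0004,0,0.002,0,0,0],[0,0,0.003,0,0,0],[0,0,0.003,0,0,0],[0,0,0.003,0,0,0],[0,0,0.002,0,0,0],[0,0,0,0,0,0],[0,0,0,0,0,0]])

```text
clock: 18.33
eef_pos: [624.8, -28.9, 60.6]
tcp_rot: [-2.619, -0.003, 0.237]
contact_force: [0.4, 5.0, -3.1]
opening: 0.267
```

```bash
python3 - <<'E'
from goal import *
u,v,p=frame(20);K=knob(20)
rel(K-41*p,v,-p); F=r.sense()["contact_force"];print(F@p,F@u,F@v)
E
python3 look2.py 25
```

```text
clock 18.3333 eef [624.8 -28.9  60.6] F [ 0.4  5.  -3.1] open 22.8 q [-0.3   0.67  1.58  0.48  1.21 -0.79]
shift tool mm [ 1.3 -0.3  0.3] rotvec [ 0.001 -0.001  0.004]
-5.110560569794493 -4.789242971287676 1.5149270491095455
```

View pics/b25.png

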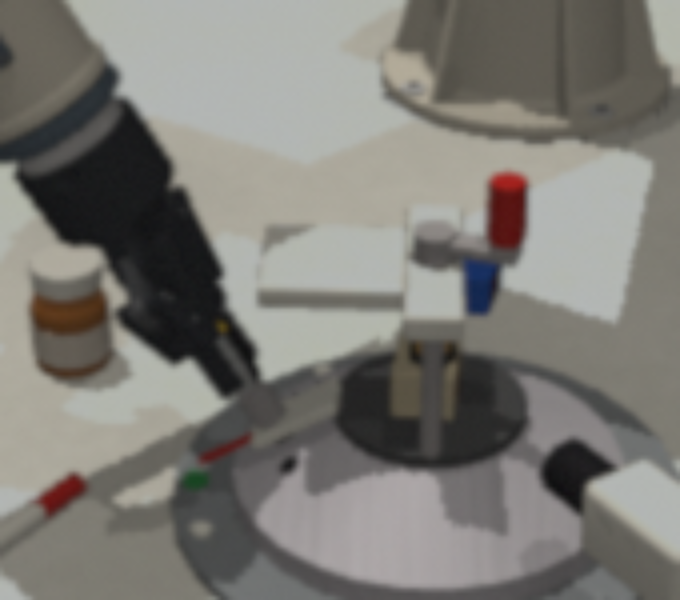

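Emit:
arm_command(targets=[[0,0,0,0,0,0],[0,0,0,0,0,0],[0,0,0,0,0,0],[0,0,-0.015,0,0,0],[0,0,-0.03,0,0,0],[0,0,-0.04,0,0,0],[0,0,-0.04,0,0,0],[0,0,-0.04,0,0,0],[0,0,0,0,0,0],[0,0,0,0,0,0]], fingers=0.05)

```text
clock: 19.32
eef_pos: [645.0, -111.0, 205.8]
tcp_rot: [-2.623, -0.006, 0.236]
contact_force: [-0.1, -0.1, -1.4]
opening: 0.585
```

```bash
python3 look2.py 26
python3 - <<'E'
from goal import *
s=r.sense();print(s["clock"],s["contact_force"],s["eef_pos"])
f=r.grab_frame("wrist");g=r.grab_frame("side");c=r.grab_frame("scene")
import pickle;pickle.dump((f,g,c),open("E.pkl","wb"))
for sw in(18,19,20,21):
  u,v,p=frame(sw)
  print(sw,"yellow pred wrist",proj(f,knob(sw)+18*p),"pulled8",proj(f,knob(sw,8)+18*p),"side",proj(g,knob(sw)+18*p),"scene",proj(c,knob(sw)+18*p),proj(c,knob(sw,8)+18*p))
for n,q in(("w",f),("g",g),("c",c)):
    im=q["image"].astype(int);b,gg,rr=im[...,0],im[...,1],im[...,2]
    m=(rr>b+50)&(gg>b+40)
    k,l,st,cc=cv2.connectedComponentsWithStats(m.astype(np.uint8))
    print(n,[(st[i].tolist(),cc[i].round(1).tolist()) for i in range(1,k) if st[i,4]>8])
E
```

```text
19.4667 [-0.08310403  0.01347243  0.5188624 ] [ 642.57154085 -108.54042876  202.06278888]
18 yellow pred wrist [[253.95458778 192.04037985]] pulled8 [[253.71607328 194.31895248]] side [[287.11573695 243.42019355]] scene [[203.57132362 193.34375696]] [[201.68636042 190.67141786]]
19 yellow pred wrist [[256.18942787 192.10312735]] pulled8 [[256.08662899 194.38562211]] side [[287.90454786 242.99816498]] scene [[203.45088543 193.85585517]] [[201.55830642 191.19711177]]
20 yellow pred wrist [[258.42521681 192.128067  ]] pulled8 [[258.45820336 194.41211888]] side [[288.67957698 242.56767207]] scene [[203.34678569 194.3701561 ]] [[201.44714296 191.7251332 ]]
21 yellow pred wrist [[260.66108253 192.11518709]] pulled8 [[260.82985918 194.39843007]] side [[289.44057098 242.12892378]] scene [[203.25913796 194.88651464]] [[201.35299158 192.25533399]]
w [([412, 111, 57, 59, 2354], [443.0, 140.5]), ([248, 184, 21, 19, 299], [257.9, 192.6])]
g [([324, 204, 20, 22, 265], [334.6, 215.5]), ([284, 239, 9, 8, 53], [288.2, 242.5])]
c [([201, 192, 5, 4, 13], [203.0, 193.6]), ([224, 284, 36, 35, 830], [241.8, 298.9])]
```

View pics/a26.png

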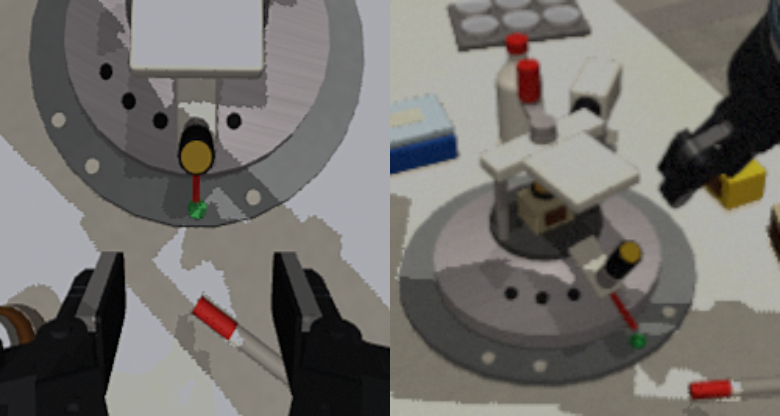

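View pics/b26.png

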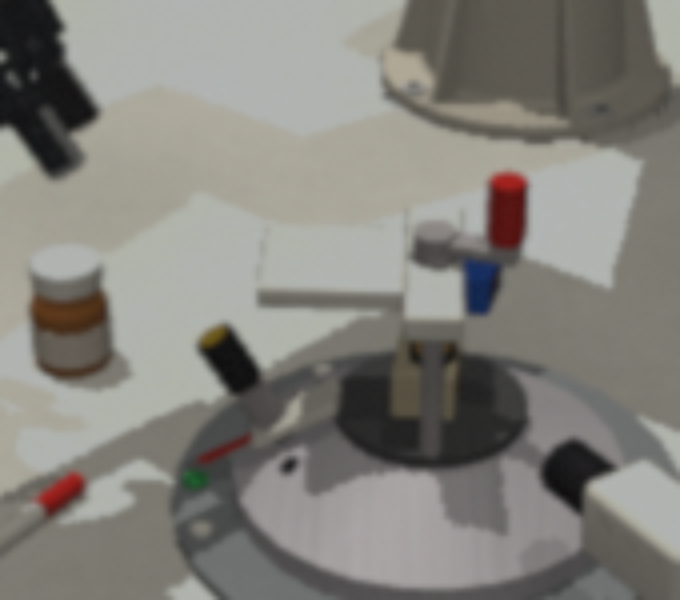

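Run:
```python
from h import *
import pickle
f,g,c=pickle.load(open("E.pkl","rb"));F0=pickle.load(open("F.pkl","rb"))
def fr(sw):
    a=np.radians(-6.57+sw);u=np.array([np.sin(a),-np.cos(a),0]);return u,.5*u+[0,0,.866]
def K(sw,d): u,p=fr(sw);return np.array([604,63.7,96])+115*u+(18+d)*p
def det(q):
    im=q["image"].astype(int);b,gg,rr=im[...,0],im[...,1],im[...,2];m=(rr>b+50)&(gg>b+40)
    k,l,st,cc=cv2.connectedComponentsWithStats(m.astype(np.uint8));return [x.round(1) for x,s in zip(cc,st) if 8<s[4]<150]
print(det(F0["scene"]),proj(F0["scene"],K(0,0)),proj(F0["scene"],K(0,8)),det(F0["side"]),proj(F0["side"],K(0,0)))
print(det(c),proj(c,K(20,0)),proj(c,K(20,8)),det(g),proj(g,K(20,0)))
cv2.imwrite("pics/cmp.png",np.hstack([cv2.resize(F0["scene"]["image"][170:220,190:240],(390,390),interpolation=2),cv2.resize(c["image"][180:230,185:235],(390,390),interpolation=2)]))
```

```text
[array([207.6, 184.1])] [[208.38221369 184.65523543]] [[206.71943866 181.76237943]] [array([270.7, 249.2])] [[270.90116597 249.3512648 ]]
[array([203. , 193.6])] [[203.34679356 194.37032774]] [[201.44715492 191.72538278]] [array([288.2, 242.5])] [[288.67956997 242.56783292]]
```

View pics/cmp.png

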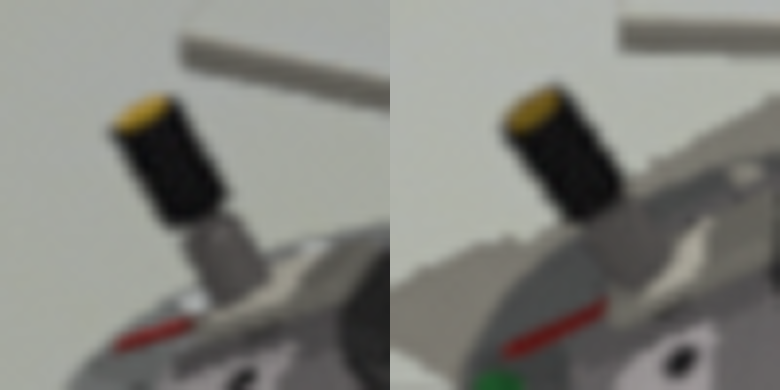

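Emit:
arm_command(targets=[[0,0,-0.02,0,0,0],[0,0,0,0,0,0],[0,0,0,0,0,0],[0,0,0,0,0,0]])

```text
clock: 19.95
eef_pos: [645.5, -118.3, 219.9]
tcp_rot: [-2.619, -0.002, 0.237]
contact_force: [-0.5, -0.6, -0.1]
opening: 0.587
```

Run:
```python
from rig import r
print(r.sense()["contact_force"]); print(r.sign_off())
```

```text
[-0.51309    -0.61115329 -0.07513427]
the job is handed in; nothing more can be done
None
```

I wound the crank clockwise to its stop, pulled the plunger, swung the index arm 20° counter-clockwise and let the plunger into the hole at the green dot. I handed the job in at about 20 s. No verdict was reported.

**What the last checks showed**
- **Crank:** I wound it about 6.5 rad, after which it stopped moving and the force on the tool rose to about 28 N. I inferred the clamp force from the stop; I could not measure the foot's force on the specimen.
- **Pointer and plunger:** In the wrist view the pointer touches the green dot. In two views the yellow knob end lies within 1 pixel of where it should be when home. Pulled out 8 mm, it would sit about 3 pixels away in the scene view. The spring pull on the gripper just before release was about 5 N, against about 3.5 N expected at home.
- **Bench:** The jar and marker look unmoved and upright, and so do the bottle and slide box as far as they show. I judged this by eye and did not measure it. The robot was clear of everything, with under 1 N on the tool.

**What went wrong or disagreed**
- **Fingertips:** They showed about 25 mm further back than the reported TCP. My first grasp therefore pressed on top of the red knob with about 20 N and turned the crank by about 0.2 rad. I measured the offset from two views and used it for both later grasps.
- **Swing:** Readings of the sideways position after the swing differed by about 0.7 mm. The plunger still went in.

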